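# Move three sherds on by one recording station

### The arm

A 6-joint arm with a two-finger parallel gripper is mounted at the origin on a cart in front of the work surface, level with it; the furniture and walls round the work are solid. World frame = base frame: x ahead of the robot, y to its left, z up, the work surface at z = 0. Lengths are in m, angles in rad, forces in N, time in s.
With the tool pointing down it reaches from about 0.325 to 0.925 m from the base axis. Payload 3.1 kg.
Tool frame: the origin (TCP) lies on the mounting face of the last link; the fingertips stand 173 mm ahead of it and the grasp point (between the pads) lies 155 mm ahead of it (robot.tcp_to_tips is the distance from the TCP to the fingertips, in m); x points along the fingers, y is the direction in which the jaws open and shut, and the axes are right-handed (so a half turn about x gives the same grasp; the last joint's range is limited). The gripper opens to 85 mm and grips with 20 to 120 N. Pads are 22 mm wide; open, the fingers measure 114 mm over their backs; the gripper's body (76 mm by 85 mm) begins 54 mm behind the grasp point. The pads swing forward as they close: fully open they stand 13 mm farther back than shut.
Start: joints at [1.07, 0.217, 1.613, -0, 1.311, -0.112], TCP at [0.237, 0.578, 0.405] pointing down, gripper open.
Joint ranges: [-2.75, 2.75], [-0.78, 2.1], [0.31, 2.55], [-1.13, 4.27], [0.13, 2.63], [-2.58, 2.58]. Speed limits (rad/s): [2.79, 2.79, 3.14, 3.14, 3.14, 3.14].

### API

Orientations are given as a rotation vector (axis times angle).
In Python, from plant import telemetry, vision, job_done, robot gives the robot as it stands.
- The arm moves only by the shell command python3 -m pendant 'ROWS'. ROWS is text: rows parted by semicolons, each of 5 numbers parted by spaces: the shift along the tool's x, y, z in mm, then the turn about the tool's x in units of 10 degrees (1.0 is 10 degrees), then the finger opening in mm, from 0 to 85.4. In form: x y z spin claw; .... A call has exactly 10 rows; each row is the pose to reach, as a shift and turn from the pose measured when the call began, along the tool's axes at that moment; what a row does not reach only later rows make up. A row lasts 1/8 s, in which the tool goes at most 62.5 mm and 10.7 degrees, less where a joint would pass 70% of its speed; a pose out of reach is approached as far as the arm can. A call with a gripper value outside its range is refused whole. The fingers move at their own pace and stop on an object; the grip force is fixed at half the most. Time passes only in rows, so rows that repeat a pose let the fingers close, or fill a call up. It gives the time, the measured TCP pose, the force and the opening at its end, in the units of the state.
- telemetry.read_state(): the state, without advancing time (a new reading comes with each control period).
- vision.capture(name): name is "scene" or "side" or "wrist"; returns the picture (420x560x3 uint8, red, green, blue); there is no depth.
- vision.camera_info(name): a dict with "K" (3x3 intrinsics, pixels), "xyz" and "orientation" of the camera in the world. Camera axes: x right, y up, looking along -z (the intrinsics and any distortion apply to the point x, -y, -z); pixel columns grow to the right and rows downward; lengths in m; the calibration is good to about 2 mm. A picture is of the moment at which its call begins: read the wrist's pose just before it. camera_info takes no time and is no camera call; for the wrist camera it gives the pose at the moment of the call.
- job_done(): hands the job in, once; it reports no verdict.
The state is a dict: "time_s": time; "joint_positions": joint angles; "qd": joint speeds; "joint_torque": joint torques, N m; "ee_pos": TCP position; "ee_rot": TCP orientation; "wrist_force": force on the tool from outside, world axes, zero at the start; "torque": the same for the moment, N m; "opening": opening from 0.0 (shut) to 1.0 (fully open).
Only numpy, scipy, OpenCV 4.12 (cv2) and the standard library are available. Lean on these libraries where they do the work, as an engineer would, in place of code of your own. Each camera call takes 0.05 s, during which the arm holds its last target.

### The job

The three sherds in work each move on by one station: the one under the drawing frame goes onto the balance pan, the one on the balance goes to the photo board, and the one on the photo board goes to the drawing board. Lift the drawing frame off first and at the end stand it squarely and centred on the drawing board again, over the new sherd; the two empty felt mats are free for setting things down on the way. Lay every sherd down gently, flat and the same side up, in the middle of its station, and leave the glue bottle standing where it is.

Things in the scene. Friction and masses are not known exactly. Their poses are not given: they have to be found in the camera images.
- sherd_a_mid (a point): Sherd A, a chunky rounded orange-brown pottery piece, 50 x 41 x 18 mm; at the start it lies on the drawing board under the frame (seen through the grid). The point is its centre, half-way up, 9 mm above its underside. x along the longer way, y across the broken edges (the narrow way, to grip it), z up. Width between the fingers 41 mm.
- sherd_b_mid (a point): Sherd B, the largest of the three, a flat buff wedge, 83 x 52 x 16 mm; at the start it lies on the balance pan. The point is near its middle and half-way up, 8 mm above its underside. x along the longer way, y across the broken edges (the narrow way, to grip it), z up. Width between the fingers here 52 mm (a long straight edge on the +y side, a blunt corner on the other).
- sherd_c_mid (a point): Sherd C, the smallest of the three, a chunky brown piece nearly square, 41 x 36 x 18 mm; at the start it lies on the photo board. The point is its centre, half-way up, 9 mm above its underside. x along the longer way, y across the broken edges (the narrow way, to grip it), z up. Width between the fingers 36 mm.
- frame_grip (a point): Drawing frame: loose square dark steel frame 110 x 110 mm with thin grid wires, on four corner legs, standing over a sherd; 44 mm clear below, 90 mm between the feet, 110 g. On its middle cross bar a wooden grip block, 14 mm along x, 30 along y, its top 78 mm above the feet, rising 26 mm above the rim. The point: middle of the grip, 64.5 mm above the feet's underside; x, y along the sides, z up.
- balance_pan (a point): Electronic balance (fixed): grey housing 134 x 134 mm, 26 mm high, with a round steel pan of 108 mm diameter above it. The point is the centre of the pan's upper face, 36 mm above the panel; z up. The small display is on its -x side.
- photo_centre (a point): Photo board (fixed): flat black board with a grey middle, 130 x 130 x 6 mm, with a black and white checkered scale bar flat along its -x edge. The point is the centre of the upper face, 6 mm above the panel; x and y along the sides, z up.
- drawing_centre (a point): Drawing board (fixed): plywood board 140 x 140 x 8 mm with a sheet of white paper taped on; the drawing frame stands on it at the start. The point is the centre of the upper face, 8 mm above the panel; x and y along the sides, z up.
- mat_a_centre (a point): Empty grey felt mat (fixed), 130 x 130 x 5 mm, a free spot for setting a thing down. The point is the centre of its upper face, 5 mm above the panel; x and y along the sides, z up.
- mat_b_centre (a point): A second empty grey felt mat just like the first, 130 x 130 x 5 mm. The point is the centre of its upper face, 5 mm above the panel; x and y along the sides, z up.
- glue_mid (a point): White glue bottle with a screw cap, 42 mm in diameter, 75 mm high, loose, standing among the stations on the white wood-edged work panel (347 x 651 mm, level, its top 52 mm above the table, carrying all listed things); it is to be left alone. The point is on its axis 37 mm above the panel. All other things on the table lie clear of the stations and mats and are fixed.

How it is judged:
By the outcome, as a careful person would: the job done as asked, in the order asked, and still so for the second after the job is handed in, with the robot touching nothing.
It also fails if it takes over 128 s, if anything falls off the work surface, if the arm or the gripper's body presses on something with over 40 N, if the wrist force passes 120 N, or if a joint passes its speed limit or range.

## Working session

There is one attempt and no reset: what is moved stays moved. The work goes in short steps, Python scripts to look and compute and a shell command to move; the robot and the scene stay as the last step left them, time stands still between calls to the robot, and variables do not carry over. Pictures are saved under pics/ and viewed, and the job is handed in when it is done.

```bash
ls; mkdir -p pics; python3 - <<'E'
from plant import telemetry, vision
import cv2
s=telemetry.read_state()
for k in s: print(k,s[k])
for n in ["scene","side","wrist"]:
    c=vision.camera_info(n); print(n,c)
    im=vision.capture(n); cv2.imwrite(f"pics/{n}0.png",im[:,:,::-1])
E
```

```text
pics
time_s 0.0
joint_positions [ 1.06978901e+00  2.17733356e-01  1.61494926e+00  2.45750490e-05
  1.31126030e+00 -1.12208366e-01]
qd [-0.00176575  0.00140049  0.00046584 -0.00095833 -0.00056555  0.00067399]
joint_torque [ 3.80076908e-04 -3.96833146e+01 -3.03860986e+01 -4.38470533e-05
  9.47589084e-03  1.21890457e-05]
ee_pos [0.23670875 0.57800289 0.40337277]
ee_rot [ 0.3032859   1.54992301 -0.30681278]
wrist_force [-0.59452989 -0.27361104 -0.03725921]
torque [-0.02673234  0.00305907 -0.0143762 ]
opening 1.001088114394006
scene {'K': array([[438.01486018,   0.        , 288.5395548 ],
       [  0.        , 438.01486018, 207.41772182],
       [  0.        ,   0.        ,   1.        ]]), 'xyz': array([ 0.12517396, -0.45939895,  0.91457446]), 'orientation': array([ 0.68106793, -0.24709843, -0.69728869])}
side {'K': array([[434.75984656,   0.        , 278.79461855],
       [  0.        , 434.75984656, 216.75013792],
       [  0.        ,   0.        ,   1.        ]]), 'xyz': array([ 0.34570438, -0.64326957,  0.63661672]), 'orientation': array([ 0.93158153, -0.11619271, -0.24251276])}
wrist {'K': array([[369.74596722,   0.        , 279.02398882],
       [  0.        , 369.74596722, 209.18593124],
       [  0.        ,   0.        ,   1.        ]]), 'xyz': array([0.1644684 , 0.6079077 , 0.37181841]), 'orientation': array([-0.27154762, -0.18090149,  1.17304478])}
```

View pics/scene0.png

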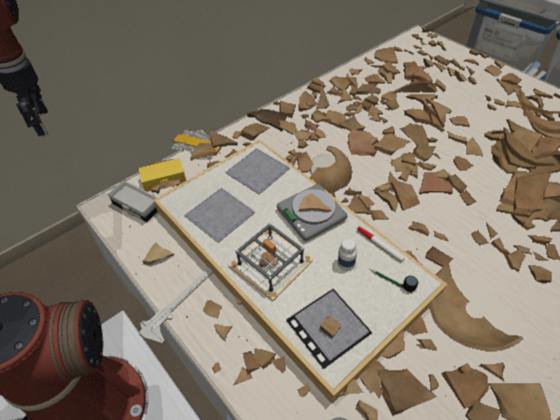

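View pics/side0.png

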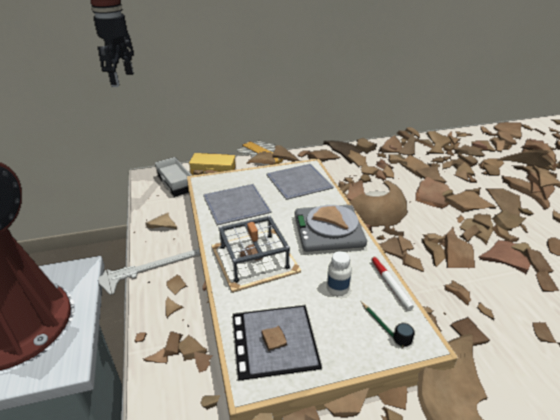

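View pics/wrist0.png

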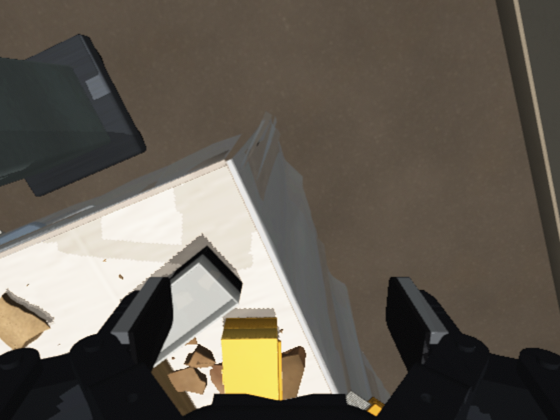

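```bash
python3 - <<'E'
import cv2
a=cv2.imread("pics/scene0.png"); b=cv2.imread("pics/side0.png")
cv2.imwrite("pics/sc_crop.png",cv2.resize(a[135:390,150:450],None,fx=2.6,fy=2.35,interpolation=cv2.INTER_CUBIC))
cv2.imwrite("pics/sd_crop.png",cv2.resize(b[150:400,185:435],None,fx=2.4,fy=2.4,interpolation=cv2.INTER_CUBIC))
from plant import robot
print([x for x in dir(robot) if x[0]!='_'], robot.tcp_to_tips)
E
cat > h.py <<'E'
import numpy as np, cv2
from scipy.spatial.transform import Rotation as R
from plant import telemetry, vision
def cam(n):
    c=vision.camera_info(n); return c["K"],np.array(c["xyz"]),R.from_rotvec(c["orientation"]).as_matrix()
def ray(c,uv):
    K,p,M=c; u,v=uv; d=np.array([(u-K[0,2])/K[0,0],-(v-K[1,2])/K[1,1],-1.0]); return p,M@d
def onplane(c,uv,z):
    p,d=ray(c,uv); return p+d*(z-p[2])/d[2]
def proj(c,P):
    K,p,M=c; q=M.T@(np.array(P)-p); x,y,z=q[0],-q[1],-q[2]; return np.array([K[0,0]*x/z+K[0,2],K[1,1]*y/z+K[1,2]])
def tri(c1,u1,c2,u2):
    A=[];b=[]
    p1,d1=ray(c1,u1);p2,d2=ray(c2,u2)
    t=np.linalg.lstsq(np.stack([d1,-d2],1),p2-p1,rcond=None)[0]
    a=p1+d1*t[0];e=p2+d2*t[1]
    return (a+e)/2,np.linalg.norm(a-e)
E
```

```text
['IKError', 'tcp_to_tips'] 0.1734
```

View pics/sc_crop.png

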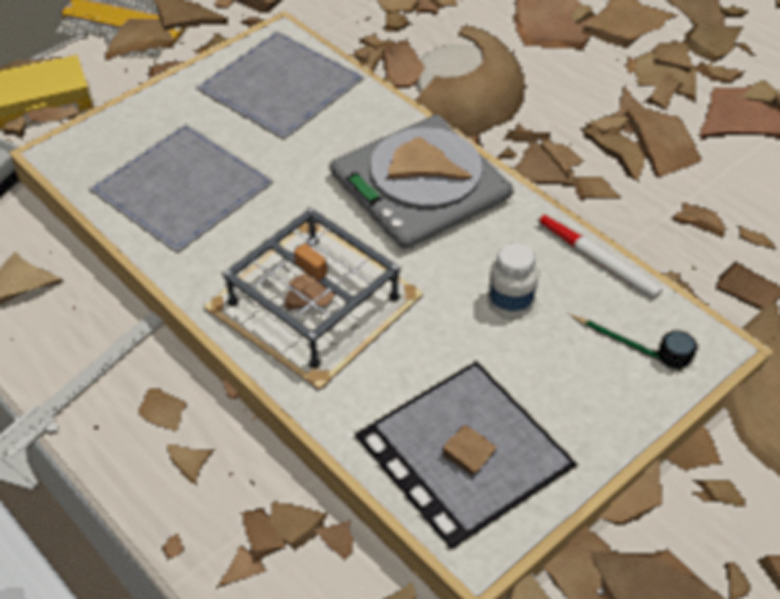

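View pics/sd_crop.png

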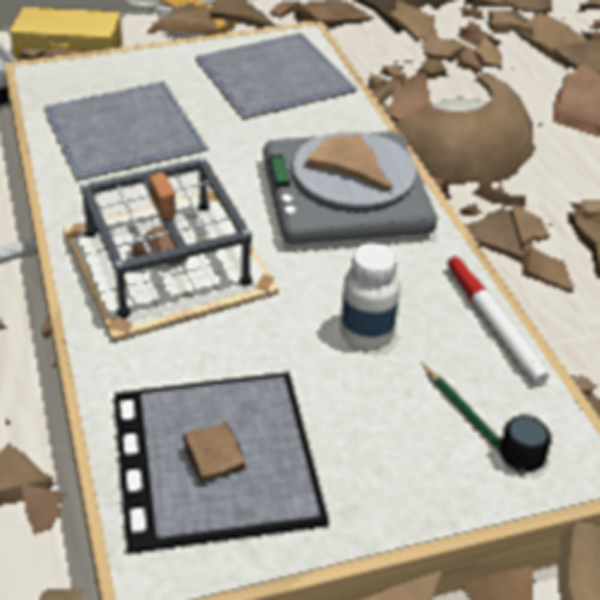

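```bash
cat > m1.py <<'E'
from h import *
S=cam("scene");D=cam("side")
sc=lambda p:(150+p[0]/2.6,135+p[1]/2.35)
sd=lambda p:(185+p[0]/2.4,150+p[1]/2.4)
zp=.052
def quad(name,c,f,pts,z):
    P=np.array([onplane(c,f(p),z)[:2] for p in pts])
    m=P.mean(0); e=np.diff(np.vstack([P,P[:1]]),axis=0); L=np.linalg.norm(e,axis=1)
    ang=np.degrees(np.arctan2(e[:,1],e[:,0]))
    print(name,m.round(4),"L",L.round(3),"ang",((ang+45)%90-45).round(1))
quad("matN sc",S,sc,[(185,126),(271,183),(177,251),(91,188)],zp+.005)
quad("matN sd",D,sd,[(160,84),(206,149),(86,176),(46,114)],zp+.005)
quad("matF sc",S,sc,[(283,30),(362,78),(285,138),(198,88)],zp+.005)
quad("matF sd",D,sd,[(306,34),(355,90),(250,117),(196,60)],zp+.005)
quad("photo sc",S,sc,[(476,362),(576,463),(452,547),(356,436)],zp+.006)
quad("photo sd",D,sd,[(289,373),(328,524),(128,551),(114,395)],zp+.006)
quad("frame top sc",S,sc,[(310,211),(400,270),(315,336),(226,274)],zp+.008+.052)
quad("frame top sd",D,sd,[(207,161),(251,235),(119,265),(84,185)],zp+.008+.052)
P=[onplane(S,sc(p),zp+.008)[:2] for p in [(207,307),(421,295)]];print("draw diag sc",np.mean(P,0),np.linalg.norm(P[0]-P[1]))
P=[onplane(D,sd(p),zp+.008)[:2] for p in [(66,230),(277,287),(113,338)]];print("draw sd",np.mean(P[:2],0),np.linalg.norm(P[0]-P[1]))
for n,c,f,l,r,t,b in[("sc",S,sc,(371,165),(481,165),(425,121),(425,208)),("sd",D,sd,(293,172),(416,172),(354,133),(354,209))]:
    Q=[onplane(c,f(p),zp+.036)[:2] for p in (l,r,t,b)]; print("pan",n,np.mean(Q,0),np.linalg.norm(Q[0]-Q[1]),np.linalg.norm(Q[2]-Q[3]))
for n,a,b in[("grip top",(312,250),(162,176)),("glue cap",(516,250),(375,255)),("A",(308,294),(155,243)),("B",(427,160),(350,160)),("C",(469,448),(213,450))]:
    print(n,tri(S,sc(a),D,sd(b)))
print("glue",onplane(S,sc((514,300)),zp),onplane(D,sd((370,335)),zp))
E
python3 m1.py
```

```text
matN sc [0.4611 0.1989] L [0.127 0.123 0.126 0.123] ang [5.9 6.  6.1 6.1]
matN sd [0.4628 0.1942] L [0.126 0.117 0.115 0.124] ang [ 8.3  5.9 11.6 11.5]
matF sc [0.6351 0.2565] L [0.124 0.124 0.126 0.133] ang [4.3 9.1 8.5 8. ]
matF sd [0.6363 0.253 ] L [0.125 0.12  0.124 0.134] ang [ 5.4  9.3 12.1  9.6]
photo sc [ 0.4515 -0.2039] L [0.125 0.126 0.124 0.127] ang [-5.9 -5.8 -5.6 -5.3]
photo sd [ 0.4512 -0.2058] L [0.128 0.127 0.127 0.128] ang [-6.5 -6.4 -6.  -5.8]
frame top sc [ 0.4614 -0.0055] L [0.107 0.101 0.104 0.103] ang [6.2 3.9 7.2 5.7]
frame top sd [ 0.4626 -0.0051] L [0.103 0.105 0.105 0.106] ang [5.2 4.  5.8 3. ]
draw diag sc [ 0.46131057 -0.00440909] 0.19105197872702637
draw sd [ 0.4628843  -0.00413553] 0.19156616515220035
pan sc [0.64107865 0.0418869 ] 0.10549498984095036 0.12255254226836486
pan sd [0.63873797 0.03342631] 0.10720531929520408 0.11118380225737101
grip top (array([ 0.46112567, -0.00700195,  0.14740344]), np.float64(0.00047021106258524276))
glue cap (array([ 0.60006509, -0.1102628 ,  0.12318381]), np.float64(0.0034663441485501714))
A (array([ 0.45326402, -0.00598602,  0.08049703]), np.float64(0.0019780019348479448))
B (array([0.63728464, 0.03778736, 0.09824928]), np.float64(0.003893094494075674))
C (array([ 0.44979062, -0.20903809,  0.06870705]), np.float64(0.0015863817595280275))
glue [ 0.59882968 -0.11925186  0.052     ] [ 0.59549227 -0.12330504  0.052     ]
```

```bash
cat >> h.py <<'E'
G=0.155
def state():
    s=telemetry.read_state(); M=R.from_rotvec(s["ee_rot"]).as_matrix(); return s,np.array(s["ee_pos"]),M
def yawdeg(M): # direction of tool y (jaw) in world, mod 180
    return np.degrees(np.arctan2(M[1,1],M[0,1]))
def go(tx,ty,tz,jaw=None):
    """grasp point target (155 ahead) world, jaw dir deg mod 180 -> shift mm in tool axes, spin units"""
    s,p,M=state()
    tgt=np.array([tx,ty,tz+G])   # TCP target if straight down
    d=M.T@(tgt-p)*1000
    sp=0
    if jaw is not None:
        da=((jaw-yawdeg(M)+90)%180)-90
        sp=-da/10*1.0  # tool x down: positive spin = negative world yaw
    print("t",round(s["time_s"],2),"pos",p.round(4),"toolx",M[:,0].round(3),"jaw",yawdeg(M).round(1),"q6",round(s["joint_positions"][5],2),"F",np.array(s["wrist_force"]).round(1),"open",round(s["opening"]*85.4,1))
    print("shift",d.round(1),"spin",round(sp,2), "rows need",round(np.linalg.norm(d)/62.5,1),round(abs(sp)/1.07,1))
E
python3 - <<'E'
from h import *
go(0.462,-0.005,0.30,0)
s,p,M=state(); print(M.round(3)); c=cam("wrist"); print((M.T@(c[1]-p)).round(4)); print((M.T@c[2]).round(3))
E
```

```text
t 0.15 pos [0.2368 0.5781 0.4037] toolx [-0.001 -0.002 -1.   ] jaw 67.7 q6 -0.11 F [-0.3 -0.7  0.1] open 85.3
shift [ -50.6 -454.3  429.5] spin 6.77 rows need 10.0 6.3
[[-0.001  0.379  0.925]
 [-0.002  0.925 -0.379]
 [-1.    -0.002 -0.   ]]
[ 0.0317  0.0003 -0.0782]
[[-0.001  0.303 -0.953]
 [ 1.    -0.    -0.001]
 [-0.001 -0.953 -0.303]]
```

```bash
python3 -m pendant '-10 -60 55 0.8 85; -20 -115 108 1.6 85; -25 -170 160 2.4 85; -30 -225 213 3.2 85; -35 -280 265 4 85; -40 -335 318 4.8 85; -45 -390 370 5.6 85; -50 -430 408 6.3 85; -50 -454 430 6.3 85; -50 -454 430 6.3 85'
python3 - <<'E'
from h import *
go(0.462,-0.005,0.30,5)
im=vision.capture("wrist"); cv2.imwrite("pics/w1.png",im[:,:,::-1])
E
```

```text
time_s: 1.4
ee_pos: [0.4618, -0.0046, 0.4544]
ee_rot: [1.147, 1.246, -1.149]
wrist_force: [1.3, 1.6, -0.1]
opening: 0.994
t 1.4 pos [ 0.4618 -0.0046  0.4544] toolx [-0.    -0.001 -1.   ] jaw 4.7 q6 -0.24 F [ 1.3  1.6 -0.1] open 84.9
shift [-0.6  0.2  0.5] spin -0.03 rows need 0.0 0.0
```

View pics/w1.png

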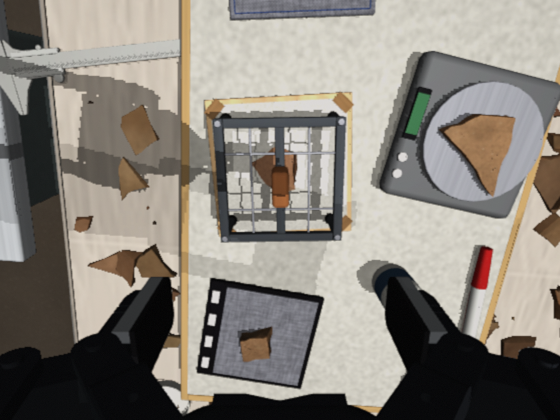

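```bash
python3 - <<'E'
import cv2
a=cv2.imread("pics/w1.png")
cv2.imwrite("pics/w1a.png",cv2.resize(a[85:250,190:370],None,fx=4,fy=3.6,interpolation=cv2.INTER_CUBIC))
cv2.imwrite("pics/w1b.png",cv2.resize(a[45:225,375:560],None,fx=3.2,fy=3.2,interpolation=cv2.INTER_CUBIC))
cv2.imwrite("pics/w1c.png",cv2.resize(a[270:395,190:335],None,fx=4,fy=4,interpolation=cv2.INTER_CUBIC))
E
```

```text
(no output)
```

View pics/w1a.png

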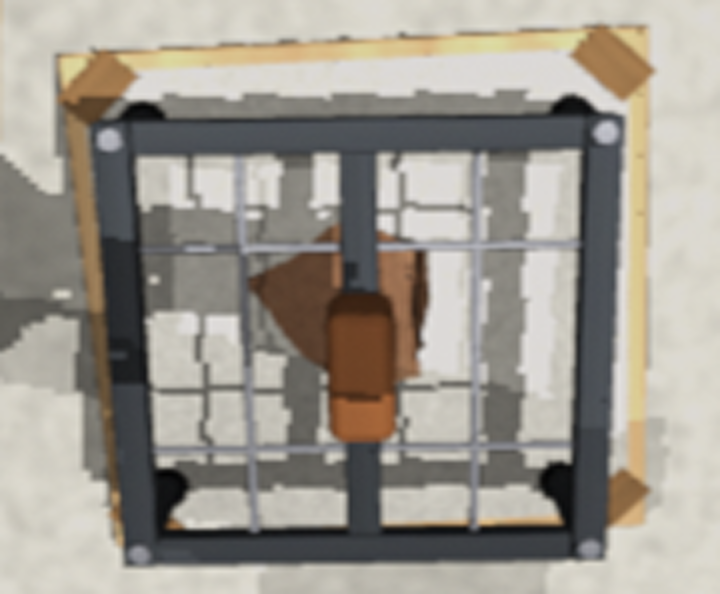

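View pics/w1b.png

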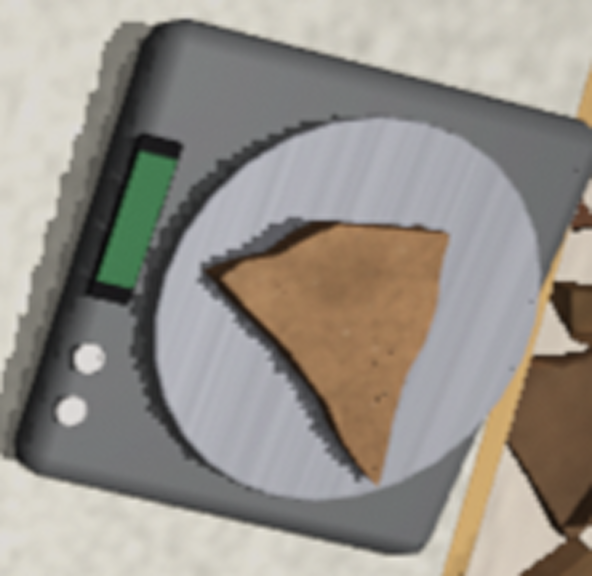

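View pics/w1c.png

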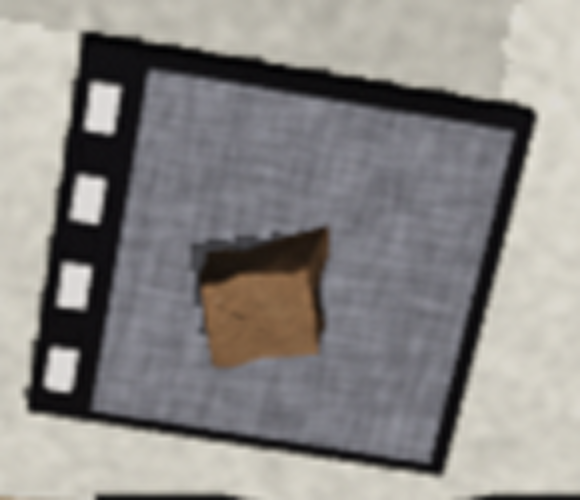

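```bash
cat > m2.py <<'E'
from h import *
W=cam("wrist")
a=lambda p:(190+p[0]/4,85+p[1]/3.6)
b=lambda p:(375+p[0]/3.2,45+p[1]/3.2)
c=lambda p:(190+p[0]/4,270+p[1]/4)
zp=.052
def quad(name,f,pts,z):
    P=np.array([onplane(W,f(p),z)[:2] for p in pts])
    m=P.mean(0); e=np.diff(np.vstack([P,P[:1]]),axis=0); L=np.linalg.norm(e,axis=1)
    ang=np.degrees(np.arctan2(e[:,1],e[:,0]))
    print(name,m.round(4),"diagmid",((P[0]+P[2])/2).round(4),((P[1]+P[3])/2).round(4),"L",L.round(3),"ang",((ang+45)%90-45).round(1))
quad("screws",a,[(110,139),(605,132),(590,548),(139,553)],zp+.060)
quad("rim",a,[(93,123),(624,115),(604,557),(125,567)],zp+.060)
quad("griptop",a,[(329,312),(396,310),(396,440),(330,440)],zp+.086)
quad("draw board",a,[(57,53),(650,28),(645,522),(118,548)],zp+.008)
quad("photo",c,[(84,32),(536,113),(440,473),(30,408)],zp+.006)
E_=cv2.fitEllipse
from itertools import product
im=cv2.imread("pics/w1.png")
# pan edge points by eye (crop b)
pan=[(155,305),(200,190),(290,130),(385,117),(470,140),(530,205),(541,275),(505,375),(430,455),(310,500),(220,460),(170,390)]
Q=np.array([onplane(W,b(p),zp+.036)[:2] for p in pan],np.float32)
A=np.c_[2*Q,np.ones(len(Q))]; s=np.linalg.lstsq(A,(Q**2).sum(1),rcond=None)[0]; r=np.sqrt(s[2]+s[0]**2+s[1]**2); print("pan",s[:2].round(4),"R",r.round(4), (np.linalg.norm(Q-s[:2],axis=1)-r).round(4))
# sherd tops
def sherd(n,f,pts,z):
    P=np.array([onplane(W,f(p),z)[:2] for p in pts],np.float32)
    print(n,cv2.minAreaRect(P*1000)); print(P.round(4).tolist())
sherd("B",b,[(220,270),(335,222),(450,235),(437,310),(400,390),(377,483),(330,415),(290,360)],zp+.036+.016)
sherd("C",c,[(203,285),(305,265),(318,352),(215,367)],zp+.006+.018)
E
python3 m2.py
```

```text
screws [ 0.4654 -0.0107] diagmid [ 0.4656 -0.0108] [ 0.4652 -0.0107] L [0.102 0.102 0.102 0.102] ang [5.3 5.5 5.1 5.1]
rim [ 0.4655 -0.0105] diagmid [ 0.4656 -0.0102] [ 0.4654 -0.0107] L [0.109 0.109 0.109 0.11 ] ang [5.3 5.3 5.8 5. ]
griptop [ 0.4655 -0.0094] diagmid [ 0.4656 -0.0095] [ 0.4655 -0.0093] L [0.013 0.03  0.013 0.029] ang [6.3 4.9 4.4 4.5]
draw board [ 0.4672 -0.0092] diagmid [ 0.4671 -0.0087] [ 0.4672 -0.0096] L [0.139 0.138 0.139 0.14 ] ang [7.  7.4 7.8 7.4]
photo [ 0.4554 -0.2101] diagmid [ 0.4551 -0.2099] [ 0.4556 -0.2103] L [0.128 0.129 0.127 0.13 ] ang [-7.1 -6.6 -6.8 -6.1]
pan [0.6445 0.035 ] R 0.0533 [ 0.0002  0.0024  0.0001 -0.0017 -0.0007  0.0009  0.0008 -0.0009 -0.0005
  0.0023 -0.0012 -0.0019]
B ((645.8106689453125, 35.44584274291992), (50.1995849609375, 78.56372833251953), 46.0619010925293)
[[0.6000999808311462, 0.044599998742341995], [0.6274999976158142, 0.05909999832510948], [0.6583999991416931, 0.05820000171661377], [0.6603000164031982, 0.03869999945163727], [0.6561999917030334, 0.016599999740719795], [0.6567000150680542, -0.00989999994635582], [0.6388000249862671, 0.008299999870359898], [0.6241999864578247, 0.02239999920129776]]
C ((452.7548828125, -213.8383331298828), (31.622234344482422, 29.492597579956055), 14.359772682189941)
[[0.43639999628067017, -0.20440000295639038], [0.4643999934196472, -0.1956000030040741], [0.4699999988079071, -0.22460000216960907], [0.44110000133514404, -0.23199999332427979]]
```

```bash
python3 - <<'E'
from h import *
go(0.4655,-0.0105,0.17,5.3)
E
```

```text
t 1.45 pos [ 0.4639 -0.0105  0.4551] toolx [ 0.003 -0.01  -1.   ] jaw 4.4 q6 -0.25 F [ 1.9 -5.3  0.9] open 84.9
shift [130.1   1.3  -1.1] spin -0.09 rows need 2.1 0.1
```

```bash
python3 -m pendant '40 0 -4 -0.1 40; 60 0 -6 -0.1 40; 60 0 -6 -0.1 40; 60 0 -6 -0.1 40; 60 0 -6 -0.1 40; 60 0 -6 -0.1 40; 60 0 -6 -0.1 40; 60 0 -6 -0.1 40; 60 0 -6 -0.1 40; 60 0 -6 -0.1 40'
cat >> h.py <<'E'
def snap(name):
    c=cam("wrist"); im=vision.capture("wrist"); cv2.imwrite(f"pics/{name}.png",im[:,:,::-1]); np.savez(f"pics/{name}.npz",K=c[0],p=c[1],M=c[2]); return c,im
def load(name):
    z=np.load(f"pics/{name}.npz"); return z["K"],z["p"],z["M"]
E
python3 - <<'E'
from h import *
go(0.4635,-0.005,0.1265,5.3)
snap("w2")
go(0.4635,-0.005,0.1265,5.3)
E
```

```text
time_s: 2.7
ee_pos: [0.4636, -0.0051, 0.395]
ee_rot: [1.134, 1.243, -1.143]
wrist_force: [-0.1, 0.0, 0.0]
opening: 0.47
t 2.7 pos [ 0.4636 -0.0051  0.395 ] toolx [ 0.003 -0.009 -1.   ] jaw 5.4 q6 -0.25 F [-0.1  0.   0. ] open 40.1
shift [113.4  -0.3  -1.2] spin 0.01 rows need 1.8 0.0
t 2.75 pos [ 0.4636 -0.0051  0.3949] toolx [ 0.003 -0.01  -1.   ] jaw 5.4 q6 -0.25 F [-0.   1.1  0.4] open 40.1
shift [113.4  -0.3  -1.2] spin 0.01 rows need 1.8 0.0
```

View pics/w2.png

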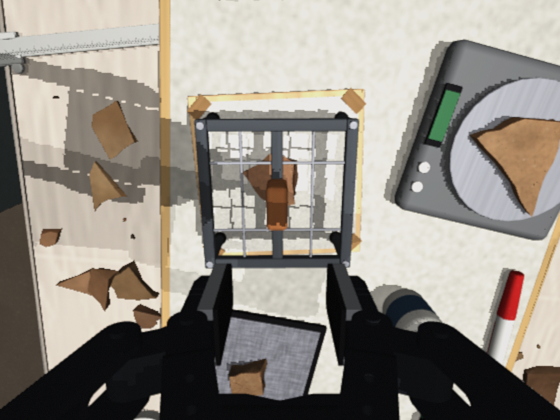

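```bash
sed -i 's/tgt=np.array(\[tx,ty,tz+G\]).*/tgt=np.array([tx,ty,tz])-G*M[:,0]/' h.py; python3 - <<'E'
import cv2
a=cv2.imread("pics/w2.png")
cv2.imwrite("pics/w2a.png",cv2.resize(a[80:280,180:380],None,fx=3,fy=3,interpolation=cv2.INTER_CUBIC))
cv2.imwrite("pics/w2b.png",cv2.resize(a[30:230,385:560],None,fx=3,fy=3,interpolation=cv2.INTER_CUBIC))
E
```

```text
(no output)
```

View pics/w2a.png

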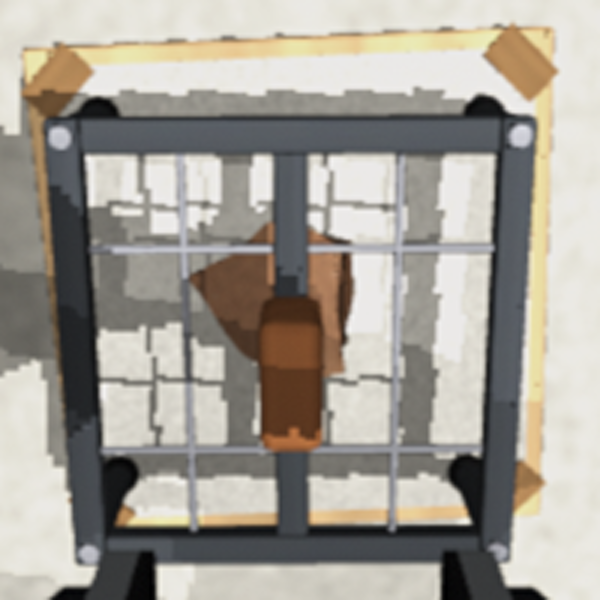

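View pics/w2b.png

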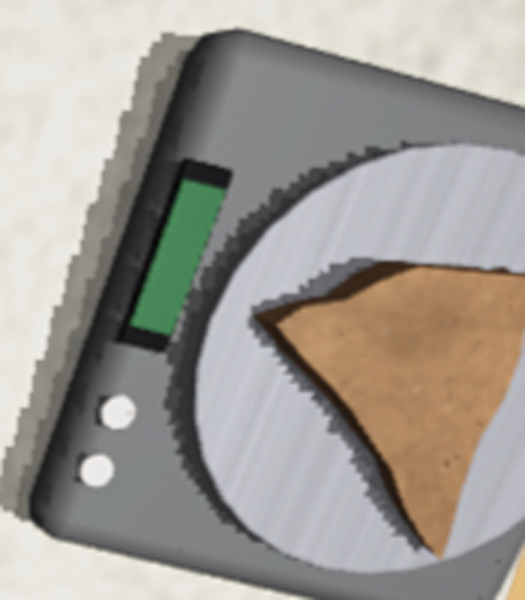

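```bash
cat >> h.py <<'E'
def quad(W,name,f,pts,z):
    P=np.array([onplane(W,f(p),z)[:2] for p in pts])
    m=P.mean(0); e=np.diff(np.vstack([P,P[:1]]),axis=0); L=np.linalg.norm(e,axis=1)
    ang=np.degrees(np.arctan2(e[:,1],e[:,0]))
    print(name,m.round(4),"L",L.round(3),"ang",((ang+45)%90-45).round(1))
def circ(W,name,f,pts,z):
    Q=np.array([onplane(W,f(p),z)[:2] for p in pts]); s=np.linalg.lstsq(np.c_[2*Q,np.ones(len(Q))],(Q**2).sum(1),rcond=None)[0]
    print(name,s[:2].round(4),"R",np.sqrt(s[2]+s[0]**2+s[1]**2).round(4))
def poly(W,name,f,pts,z):
    P=np.array([onplane(W,f(p),z)[:2] for p in pts],np.float32)
    print(name,cv2.minAreaRect(P*1000)); print((P*1000).round(1).tolist())
E
python3 - <<'E'
from h import *
W=load("w2"); zp=.052
a=lambda p:(180+p[0]/3,80+p[1]/3)
b=lambda p:(385+p[0]/3,30+p[1]/3)
quad(W,"screws",a,[(60,138),(520,135),(499,552),(88,554)],zp+.06)
quad(W,"rim",a,[(44,122),(537,115),(512,560),(78,563)],zp+.06)
quad(W,"grip",a,[(262,322),(322,320),(322,450),(262,450)],zp+.086)
quad(W,"board(bl guessed)",a,[(23,48),(555,27),(541,512),(75,530)],zp+.008)
circ(W,"pan",b,[(195,390),(215,305),(260,235),(330,175),(420,146),(505,146),(210,455),(260,530),(320,568),(380,573),(460,550)],zp+.036)
poly(W,"A",a,[(190,272),(270,222),(350,243),(352,300),(340,372),(255,358),(215,315)],zp+.008+.012)
go(0.4635,-0.005,0.1265,5.3)
E
```

```text
screws [ 0.4623 -0.002 ] L [0.102 0.102 0.103 0.102] ang [5.8 6.1 5.7 5.5]
rim [ 0.4625 -0.0012] L [0.109 0.109 0.109 0.108] ang [6.2 6.  5.8 5.9]
grip [ 0.4624 -0.0007] L [0.013 0.029 0.013 0.029] ang [7.4 5.8 5.4 4.8]
board(bl guessed) [0.4638 0.0005] L [0.138 0.138 0.139 0.138] ang [7.6 7.8 7.8 7.5]
pan [0.6414 0.0439] R 0.0533
A ((456.1178283691406, 3.5625991821289062), (37.495059967041016, 44.48367691040039), 85.62354278564453)
[[434.1000061035156, 7.199999809265137], [454.20001220703125, 22.5], [475.70001220703125, 19.0], [477.8999938964844, 3.5999999046325684], [476.8999938964844, -16.799999237060547], [453.29998779296875, -15.0], [441.6000061035156, -4.0]]
t 2.75 pos [ 0.4636 -0.0051  0.3949] toolx [ 0.003 -0.01  -1.   ] jaw 5.4 q6 -0.25 F [-0.   1.1  0.4] open 40.1
shift [113.4  -0.5  -2.7] spin 0.01 rows need 1.8 0.0
```

```bash
python3 - <<'E'
from h import *
go(0.4625,-0.003,0.1265,5.8)
E
```

```text
t 2.75 pos [ 0.4636 -0.0051  0.3949] toolx [ 0.003 -0.01  -1.   ] jaw 5.4 q6 -0.25 F [-0.   1.1  0.4] open 40.1
shift [113.4  -1.3  -4.8] spin -0.04 rows need 1.8 0.0
```

```bash
python3 -m pendant '30 0 -2 0 40; 60 -1 -4 0 40; 80 -1 -5 0 40; 95 -1 -5 0 40; 105 -1 -5 0 40; 113 -1 -5 0 40; 113 -1 -5 0 40; 113 -1 -5 0 40; 113 -1 -5 0 30; 113 -1 -5 0 30'
python3 - <<'E'
from h import *
go(0.4625,-0.003,0.1265,5.8)
snap("w3")
E
```

```text
time_s: 4.0
ee_pos: [0.4626, -0.0013, 0.2823]
ee_rot: [1.134, 1.243, -1.142]
wrist_force: [-1.1, -0.4, 0.3]
opening: 0.349
t 4.0 pos [ 0.4626 -0.0013  0.2823] toolx [ 0.003 -0.01  -1.   ] jaw 5.4 q6 -0.24 F [-1.1 -0.4  0.3] open 29.8
shift [ 0.8 -0.6  0.2] spin -0.04 rows need 0.0 0.0
```

View pics/w3.png

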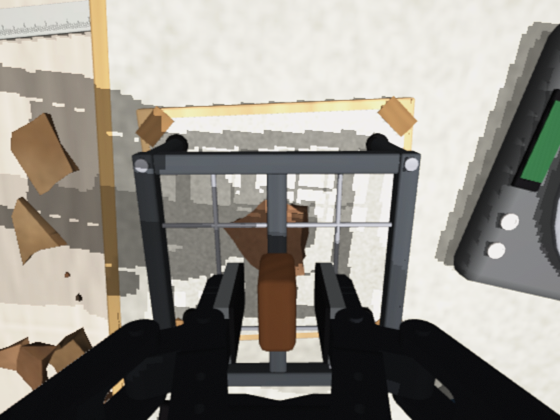

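```bash
python3 -m pendant '0 0 0 0 0; 0 0 0 0 0; 0 0 0 0 0; 0 0 0 0 0; 0 0 0 0 0; -10 0 0 0 0; -30 0 0 0 0; -60 0 0 0 0; -70 0 0 0 0; -70 0 0 0 0'
python3 - <<'E'
from h import *
go(0.462,0.197,0.1945,5.8)
E
```

```text
time_s: 5.3
ee_pos: [0.4624, -0.0006, 0.3527]
ee_rot: [1.135, 1.242, -1.142]
wrist_force: [-0.3, 0.1, -1.1]
opening: 0.156
t 5.3 pos [ 0.4624 -0.0006  0.3527] toolx [ 0.005 -0.01  -1.   ] jaw 5.4 q6 -0.24 F [-0.3  0.1 -1.1] open 13.3
shift [   1.3   17.6 -198.4] spin -0.04 rows need 3.2 0.0
```

```bash
python3 -m pendant '0 3 -30 0 0; 0 7 -80 0 0; 0 11 -130 0 0; 0 15 -170 0 0; 0 17 -190 0 0; 0 18 -198 0 0; 0 18 -198 0 0; 0 18 -198 0 0; 0 18 -198 0 0; 0 18 -198 0 0'
python3 - <<'E'
from h import *
go(0.462,0.197,0.124,6)
snap("w4")
E
```

```text
time_s: 6.55
ee_pos: [0.4619, 0.1977, 0.3508]
ee_rot: [1.135, 1.241, -1.142]
wrist_force: [0.4, 0.4, -1.2]
opening: 0.149
t 6.55 pos [0.4619 0.1977 0.3508] toolx [ 0.005 -0.01  -1.   ] jaw 5.3 q6 0.18 F [ 0.4  0.4 -1.2] open 12.7
shift [71.8 -0.8 -1.7] spin -0.07 rows need 1.1 0.1
```

View pics/w4.png

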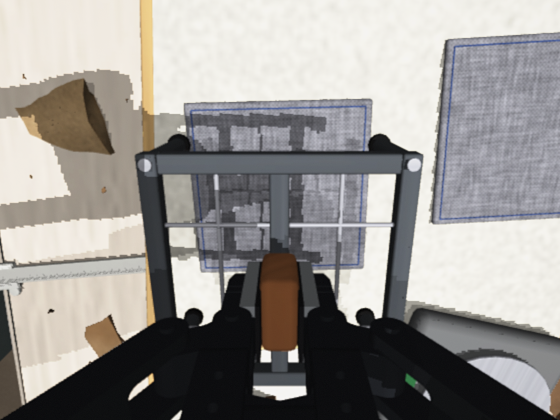

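```bash
python3 - <<'E'
from h import *
W=load("w4")
i=lambda p:p
quad(W,"matN",i,[(185,104),(371,98),(361,267),(202,271)],.057)
P=[onplane(W,p,.057) for p in [(446,40),(434,222)]];e=P[0]-P[1];print(P,np.degrees(np.arctan2(e[1],e[0])))
n=np.array([e[1],-e[0]])/np.linalg.norm(e[:2]);print((P[0][:2]+P[1][:2])/2+n*.065)
E
```

```text
matN [0.4628 0.2036] L [0.126 0.127 0.125 0.127] ang [7.1 6.3 6.9 6.9]
[array([0.56042891, 0.31458168, 0.057     ]), array([0.58079822, 0.1904093 , 0.057     ])] 99.31586209151827
[0.63475628 0.26301749]
```

```bash
python3 -m pendant '15 0 -6 0 0; 30 0 -6 0 0; 45 0 -6 0 0; 55 0 -6 0 0; 62 0 -6 0 0; 66 0 -6 0 0; 69 0 -6 0 0; 70 0 -6 0 0; 70 0 -6 0 0; 70 0 -6 0 0'
python3 - <<'E'
from h import *
go(0.462,0.202,0.124,6)
E
```

```text
time_s: 7.85
ee_pos: [0.4618, 0.2031, 0.2811]
ee_rot: [1.136, 1.241, -1.142]
wrist_force: [-0.4, 0.3, -0.2]
opening: 0.15
t 7.85 pos [0.4618 0.2031 0.2811] toolx [ 0.005 -0.01  -1.   ] jaw 5.3 q6 0.19 F [-0.4  0.3 -0.2] open 12.8
shift [ 2.1 -0.6 -0.5] spin -0.07 rows need 0.0 0.1
```

```bash
python3 -m pendant '1 0 0 0 0; 1 0 0 0 0; 1 0 0 0 34; 1 0 0 0 34; 1 0 0 0 34; -10 0 0 0 34; -40 0 0 0 34; -70 0 0 0 60; -70 0 0 0 60; -70 0 0 0 60'
python3 - <<'E'
from h import *
snap("w5")
go(0.455,0,0.20,96)
im=vision.capture("scene"); cv2.imwrite("pics/sc5.png",cv2.resize(im[135:390,150:450,::-1],None,fx=2.6,fy=2.35,interpolation=cv2.INTER_CUBIC))
E
```

```text
time_s: 9.1
ee_pos: [0.4612, 0.2037, 0.351]
ee_rot: [1.136, 1.241, -1.142]
wrist_force: [-0.7, 0.6, -0.6]
opening: 0.702
t 9.15 pos [0.4609 0.2036 0.3502] toolx [ 0.004 -0.01  -1.   ] jaw 5.3 q6 0.19 F [ 0.8  0.4 -0.3] open 59.8
shift [ -2.7 -25.2 200.6] spin 8.93 rows need 3.2 8.3
```

View pics/sc5.png

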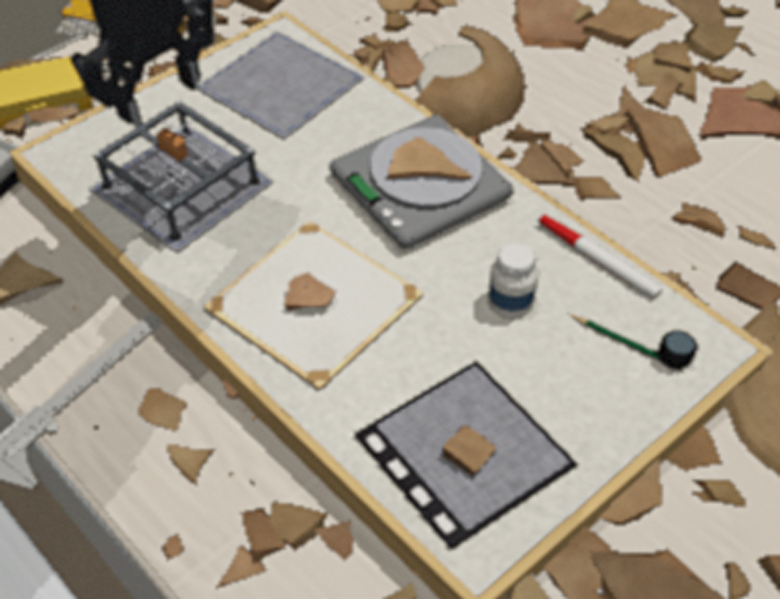

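View pics/w5.png

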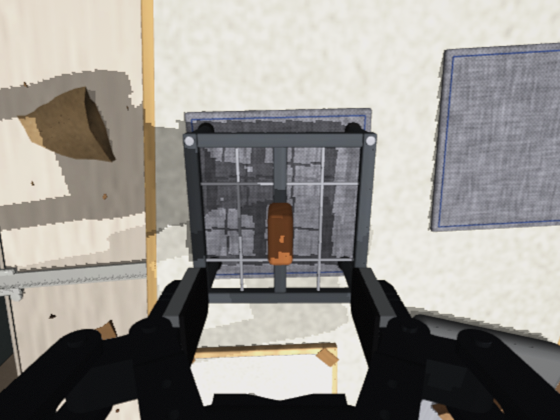

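```bash
python3 -m pendant '-10 -4 40 0 70; -10 -10 100 0 70; -10 -18 150 0 70; -10 -22 165 0 70; -10 -22 170 0 70; -10 -22 170 0 70; -10 -22 170 0 70; -10 -22 170 0 70; -10 -22 170 0 70; -10 -22 170 0 70'
python3 - <<'E'
from h import *
c,im=snap("w6")
cv2.imwrite("pics/w6a.png",cv2.resize(im[80:300,170:390,::-1],None,fx=2.7,fy=2.7,interpolation=cv2.INTER_CUBIC))
go(0.455,0,0.20,96)
E
```

```text
time_s: 10.45
ee_pos: [0.4547, 0.0326, 0.3616]
ee_rot: [1.134, 1.243, -1.143]
wrist_force: [0.2, -0.5, 0.6]
opening: 0.818
t 10.5 pos [0.4546 0.0325 0.3616] toolx [ 0.003 -0.01  -1.   ] jaw 5.3 q6 -0.17 F [-0.5  0.8 -0.7] open 70.1
shift [ 6.9 -3.  30.7] spin 8.93 rows need 0.5 8.4
```

View pics/w6a.png

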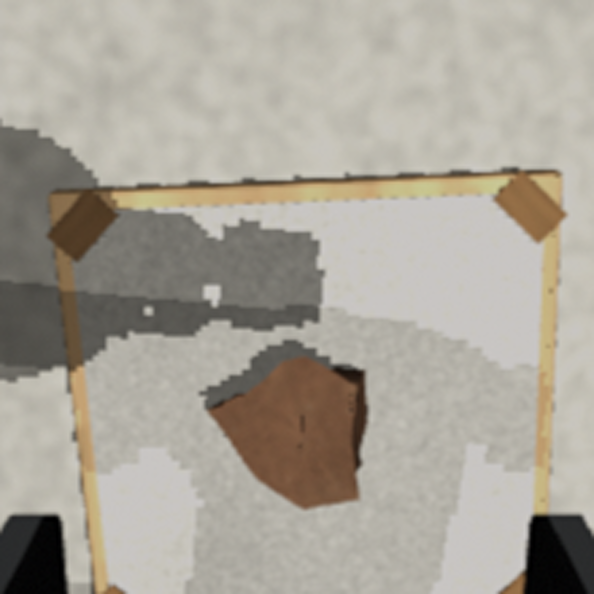

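```bash
cat > sh.py <<'E'
from h import *
import sys
def sherd(name,roi,ztop,lo=(3,70,25),hi=(22,255,230)):
    W=load(name); im=cv2.imread(f"pics/{name}.png"); h=cv2.cvtColor(im,cv2.COLOR_BGR2HSV)
    m=cv2.inRange(h,lo,hi); x0,y0,x1,y1=roi; mm=np.zeros_like(m); mm[y0:y1,x0:x1]=m[y0:y1,x0:x1]
    cs=cv2.findContours(mm,cv2.RETR_EXTERNAL,cv2.CHAIN_APPROX_NONE)[0]; c=max(cs,key=cv2.contourArea)
    ap=cv2.approxPolyDP(c,2,True)[:,0]
    P=np.array([onplane(W,p,ztop)[:2] for p in c[:,0]])*1000
    print("poly px",ap.tolist()); print("world",[(onplane(W,p,ztop)[:2]*1000).round(0).tolist() for p in ap])
    m_=cv2.moments(P.astype(np.float32)); print("centroid",m_["m10"]/m_["m00"],m_["m01"]/m_["m00"],"bboxcentre per dir")
    for a in range(0,180,10):
        d=np.array([np.cos(np.radians(a)),np.sin(np.radians(a))]); q=P@d; print(a,round(q.max()-q.min(),1),round((q.max()+q.min())/2,1),end=" | ")
    r=cv2.minAreaRect(P.astype(np.float32)); print("\n",r)
    v=cv2.cvtColor(mm,cv2.COLOR_GRAY2BGR); return P
E
python3 - <<'E'
from sh import *
sherd("w6",(190,150,340,290),.052+.008+.016)
E
```

```text
poly px [[247, 231], [262, 253], [279, 266], [302, 263], [304, 218], [280, 212], [262, 225]]
world [[434.0, 8.0], [446.0, -8.0], [460.0, -18.0], [477.0, -14.0], [474.0, 22.0], [456.0, 25.0], [444.0, 14.0]]
centroid 459.14039322063354 3.697997651991894 bboxcentre per dir
0 43.2 455.3 | 10 42.6 449.8 | 20 43.1 431.7 | 30 42.5 400.6 | 40 41.3 357.0 | 50 41.8 301.0 | 60 42.1 235.4 | 70 42.8 161.7 | 80 42.9 83.2 | 90 44.0 3.4 | 100 44.3 -76.6 | 110 44.3 -154.6 | 120 45.0 -228.3 | 130 44.9 -294.9 | 140 47.4 -350.6 | 150 48.4 -395.7 | 160 48.1 -428.8 | 170 46.4 -448.8 | 
 ((462.9791564941406, 3.334156036376953), (41.030723571777344, 44.69902038574219), 37.9014892578125)
```

```bash
python3 - <<'E'
from h import *
W=load("w6")
a=lambda p:(170+p[0]/2.7,80+p[1]/2.7)
P=[onplane(W,a(p),.06) for p in [(50,190),(560,173)]];e=P[1]-P[0];an=np.arctan2(e[1],e[0]);print(P,np.degrees(an),np.linalg.norm(e))
print((P[0]+P[1])/2+.07*np.array([np.sin(an),-np.cos(an),0]))
go(.461,.004,.125,52)
E
```

```text
[array([0.38621491, 0.06076284, 0.06      ]), array([0.52234056, 0.07817237, 0.06      ])] 7.28817022781615 0.13723441107334575
[4.63157920e-01 3.31604848e-05 6.00000000e-02]
t 10.5 pos [0.4546 0.0325 0.3616] toolx [ 0.003 -0.01  -1.   ] jaw 5.3 q6 -0.17 F [-0.5  0.8 -0.7] open 70.1
shift [81.9  3.2 26.5] spin -4.67 rows need 1.4 4.4
```

```bash
python3 -m pendant '0 1 8 -0.9 70; 0 2 16 -1.9 70; 0 3 26 -2.9 70; 15 3 26 -3.9 70; 35 3 26 -4.7 70; 50 3 26 -4.7 70; 60 3 26 -4.7 70; 60 3 26 -4.7 70; 60 3 26 -4.7 70; 60 3 26 -4.7 70'
python3 - <<'E'
from sh import *
snap("w7"); go(.461,.004,.079,52)
E
```

```text
time_s: 11.75
ee_pos: [0.4606, 0.0063, 0.3027]
ee_rot: [0.507, 1.501, -0.521]
wrist_force: [-1.1, 0.1, 0.0]
opening: 0.819
t 11.8 pos [0.4606 0.0063 0.3026] toolx [ 0.004 -0.011 -1.   ] jaw 52.3 q6 -1.04 F [0.3 0.3 0.2] open 70.0
shift [68.6 -0.3 -0.5] spin 0.03 rows need 1.1 0.0
```

View pics/w7.png

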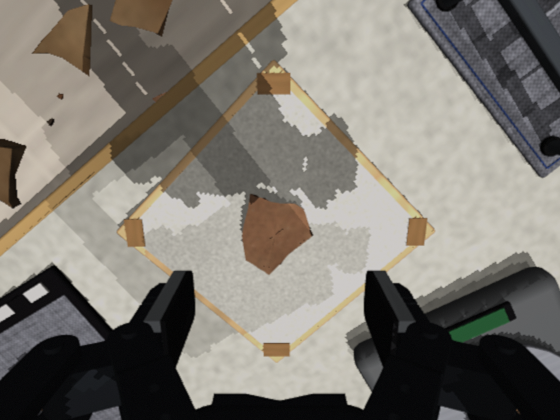

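```bash
python3 - <<'E'
from sh import *
W=load("w7")
quad(W,"board",lambda p:p,[(276,62),(434,231),(275,362),(118,232)],.06)
sherd("w7",(220,170,330,300),.052+.008+.016)
print(proj(W,(.461,.004,.076)))
E
```

```text
board [4.633e-01 4.000e-04] L [0.136 0.138 0.136 0.137] ang [7.4 7.5 7.1 7.3]
poly px [[250, 194], [242, 235], [245, 257], [269, 273], [311, 233], [304, 212], [297, 205], [270, 202]]
world [[432.0, 7.0], [448.0, -12.0], [460.0, -19.0], [477.0, -14.0], [471.0, 20.0], [459.0, 24.0], [453.0, 24.0], [443.0, 13.0]]
centroid 457.82172358732566 2.598158269223742 bboxcentre per dir
0 44.2 454.5 | 10 41.3 447.7 | 20 41.5 429.5 | 30 40.5 398.3 | 40 38.6 354.8 | 50 39.0 298.7 | 60 39.4 233.1 | 70 40.5 159.6 | 80 42.6 82.2 | 90 43.9 2.5 | 100 44.2 -77.3 | 110 44.4 -155.1 | 120 45.3 -228.7 | 130 45.2 -295.1 | 140 47.7 -350.6 | 150 49.0 -395.5 | 160 48.9 -428.4 | 170 47.2 -448.3 | 
 ((461.46795654296875, 1.8867568969726562), (38.55717468261719, 45.06790542602539), 39.538177490234375)
[277.67337407 235.59348328]
```

```bash
python3 -m pendant '20 -1 -1 0 60; 40 -1 -1 0 60; 55 -1 -1 0 60; 62 -1 -1 0 60; 66 -1 -1 0 60; 68 -1 -1 0 60; 68 -1 -1 0 52; 68 -1 -1 0 52; 68 -1 -1 0 52; 68 -1 -1 0 52'
python3 - <<'E'
from sh import *
go(.461,.004,.079,52);snap("w8"); 
E
```

```text
time_s: 13.05
ee_pos: [0.4595, 0.0054, 0.2348]
ee_rot: [0.507, 1.501, -0.521]
wrist_force: [1.1, -0.0, 0.9]
opening: 0.607
t 13.05 pos [0.4595 0.0054 0.2348] toolx [ 0.005 -0.011 -1.   ] jaw 52.3 q6 -1.04 F [ 1.1 -0.   0.9] open 51.8
shift [0.8 0.6 0.4] spin 0.03 rows need 0.0 0.0
```

View pics/w8.png

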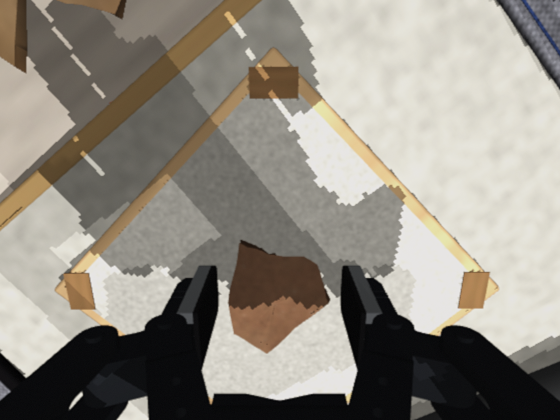

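```bash
python3 - <<'E'
from sh import *
W=load("w8"); s,p,M=state()
for L in (.155,.165,.17): print([proj(W,p+M@np.array([L,w,z])).round(0).tolist() for w in(-.026,.026) for z in (-.011,.011)])
print(proj(W,(.4595,.003,.076)),proj(W,(.4595,.003,.065)))
E
```

```text
[[208.0, 281.0], [212.0, 331.0], [348.0, 281.0], [344.0, 331.0]]
[[213.0, 269.0], [216.0, 316.0], [343.0, 269.0], [340.0, 316.0]]
[[215.0, 263.0], [218.0, 310.0], [341.0, 263.0], [339.0, 310.0]]
[275.3549582 300.8836285] [275.72708693 286.52177787]
```

```bash
python3 -m pendant '0 0 0 0 30; 0 0 0 0 30; 0 0 0 0 30; 0 0 0 0 30; 0 0 0 0 30; -5 0 0 0 30; -20 0 0 0 30; -50 0 0 0 30; -60 0 0 0 30; -60 0 0 0 30'
python3 - <<'E'
from sh import *
snap("w9"); go(.635,.260,.15,52)
E
```

```text
time_s: 14.35
ee_pos: [0.4597, 0.006, 0.2958]
ee_rot: [0.507, 1.498, -0.52]
wrist_force: [0.9, 0.6, -0.6]
opening: 0.432
t 14.4 pos [0.4591 0.006  0.2948] toolx [ 0.005 -0.011 -1.   ] jaw 52.3 q6 -1.05 F [-0.1  0.3 -0.8] open 37.0
shift [-12.  309.3 -17.5] spin 0.03 rows need 5.0 0.0
```

View pics/w9.png

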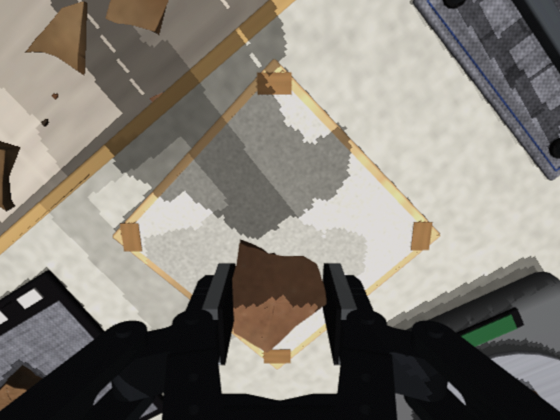

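```bash
python3 -m pendant '-12 20 -1 0 30; -20 70 -4 0 30; -20 130 -8 0 30; -20 190 -11 0 30; -20 240 -14 0 30; -15 280 -16 0 30; -12 300 -17 0 30; -12 309 -17 0 30; -12 309 -17 0 30; -12 309 -17 0 30'
python3 - <<'E'
from sh import *
snap("w10"); go(.635,.260,.076,52)
E
```

```text
time_s: 15.65
ee_pos: [0.634, 0.2604, 0.3047]
ee_rot: [0.507, 1.501, -0.522]
wrist_force: [-0.6, 0.9, -0.3]
opening: 0.43
t 15.7 pos [0.6341 0.2603 0.3049] toolx [ 0.005 -0.011 -1.   ] jaw 52.3 q6 -0.62 F [ 0.2 -0.2 -0.3] open 36.8
shift [73.9  1.6 -1.5] spin 0.03 rows need 1.2 0.0
```

View pics/w10.png

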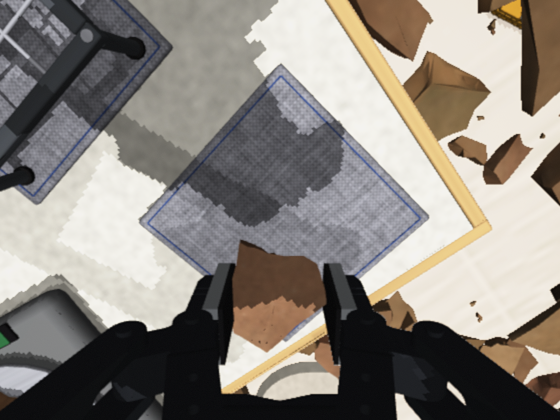

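```bash
python3 - <<'E'
from sh import *
W=load("w10"); P=[onplane(W,p,.057) for p in [(280,65),(428,217),(140,222)]]
print((P[1]+P[2])/2,[np.linalg.norm(P[0]-P[i]) for i in (1,2)])
go(.636,.26,.076,52)
E
```

```text
[0.63466526 0.26182498 0.057     ] [np.float64(0.12623865067868642), np.float64(0.12579628377336038)]
t 15.7 pos [0.6341 0.2603 0.3049] toolx [ 0.005 -0.011 -1.   ] jaw 52.3 q6 -0.62 F [ 0.2 -0.2 -0.3] open 36.8
shift [73.9  2.3 -0.7] spin 0.03 rows need 1.2 0.0
```

```bash
python3 -m pendant '20 1 0 0 30; 40 1 0 0 30; 55 1 0 0 30; 64 1 0 0 30; 69 1 0 0 30; 72 1 0 0 30; 73 1 0 0 30; 73 1 0 0 30; 73 1 0 0 30; 73 1 0 0 30'
python3 -m pendant '0 0 0 0 50; 0 0 0 0 58; 0 0 0 0 58; -20 0 0 0 58; -60 0 0 0 60; -100 0 0 0 60; -100 0 0 0 60; -100 0 0 0 60; -100 0 0 0 60; -100 0 0 0 60'
python3 - <<'E'
from sh import *
snap("w11"); go(.45,-.15,.20,0)
E
```

```text
time_s: 16.95
ee_pos: [0.6353, 0.2604, 0.2325]
ee_rot: [0.508, 1.5, -0.521]
wrist_force: [-0.2, -0.9, 1.1]
opening: 0.435
time_s: 18.2
ee_pos: [0.6342, 0.2613, 0.3307]
ee_rot: [0.507, 1.502, -0.523]
wrist_force: [0.1, 0.2, -0.1]
opening: 0.703
t 18.25 pos [0.6344 0.2613 0.331 ] toolx [ 0.003 -0.011 -1.   ] jaw 52.3 q6 -0.62 F [0.2 0.1 0.9] open 59.9
shift [ -20.  -437.2  104.5] spin 5.23 rows need 7.2 4.9
```

View pics/w11.png

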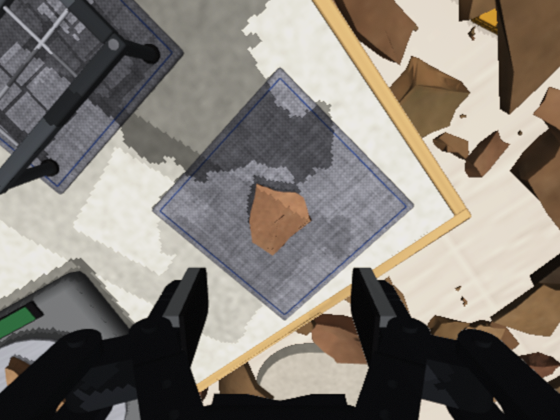

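```bash
python3 -m pendant '-15 -30 5 0.6 60; -25 -80 15 1.2 60; -25 -140 30 1.9 60; -25 -200 45 2.6 60; -25 -260 60 3.2 60; -25 -320 75 3.8 60; -25 -380 88 4.4 60; -22 -425 98 4.7 60; -20 -437 104 4.7 60; -20 -437 104 4.7 60'
python3 -m pendant '0 0 0 0 60; 0 0 0 0 60; 0 0 0 0 60; 0 0 0 0 60; 0 0 0 0 60; 0 0 0 0 60; 0 0 0 0 60; 0 0 0 0 60; 0 0 0 0 60; 0 0 0 0 60'
python3 - <<'E'
from sh import *
snap("w12"); go(.453,-.205,.081,0)
E
```

```text
time_s: 19.5
ee_pos: [0.4492, -0.1482, 0.3547]
ee_rot: [1.136, 1.241, -1.145]
wrist_force: [0.1, -0.5, -0.2]
opening: 0.701
time_s: 20.75
ee_pos: [0.4492, -0.1482, 0.3547]
ee_rot: [1.136, 1.241, -1.145]
wrist_force: [0.4, -0.2, 0.4]
opening: 0.705
t 20.8 pos [ 0.4492 -0.1482  0.3547] toolx [ 0.003 -0.011 -1.   ] jaw 5.2 q6 -0.55 F [-0.4 -0.3  0.3] open 60.3
shift [119.3  -1.9  54. ] spin 0.52 rows need 2.1 0.5
```

View pics/w12.png

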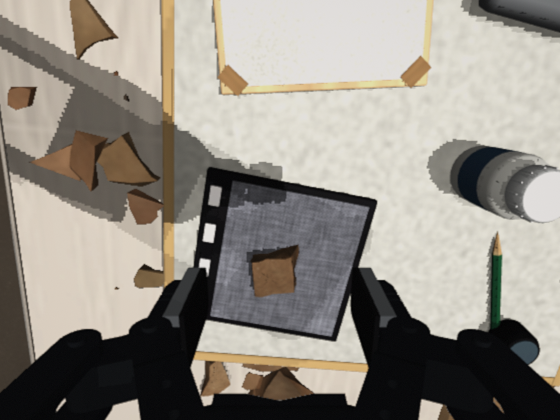

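```bash
python3 - <<'E'
from sh import *
W=load("w12")
quad(W,"photo",lambda p:p,[(208,168),(376,201),(336,340),(198,318)],.058)
im=cv2.imread("pics/w12.png"); cv2.imwrite("pics/w12a.png",cv2.resize(im[225:315,230:320],None,fx=6,fy=6,interpolation=cv2.INTER_CUBIC))
sherd("w12",(240,235,310,305),.052+.006+.016)
E
```

```text
photo [ 0.4549 -0.2007] L [0.126 0.126 0.118 0.128] ang [-6.2 -5.7 -5.5 -1.9]
poly px [[297, 245], [268, 254], [253, 255], [252, 275], [256, 296], [293, 291], [293, 267], [298, 252]]
world [[466.0, -178.0], [445.0, -187.0], [434.0, -189.0], [434.0, -206.0], [439.0, -223.0], [467.0, -216.0], [464.0, -196.0], [467.0, -184.0]]
centroid 450.91758992750783 -201.7775416828473 bboxcentre per dir
0 34.5 450.2 | 10 35.9 410.1 | 20 41.2 356.0 | 30 46.0 291.0 | 40 49.6 217.2 | 50 51.7 136.8 | 60 52.4 52.2 | 70 51.5 -34.0 | 80 49.1 -119.2 | 90 45.1 -200.8 | 100 40.2 -276.4 | 110 37.4 -344.9 | 120 40.3 -401.0 | 130 42.1 -444.9 | 140 42.5 -475.3 | 150 41.8 -491.4 | 160 39.8 -492.5 | 170 37.2 -478.5 | 
 ((452.0577087402344, -201.02999877929688), (36.29700469970703, 39.517822265625), 11.223023414611816)
```

View pics/w12a.png

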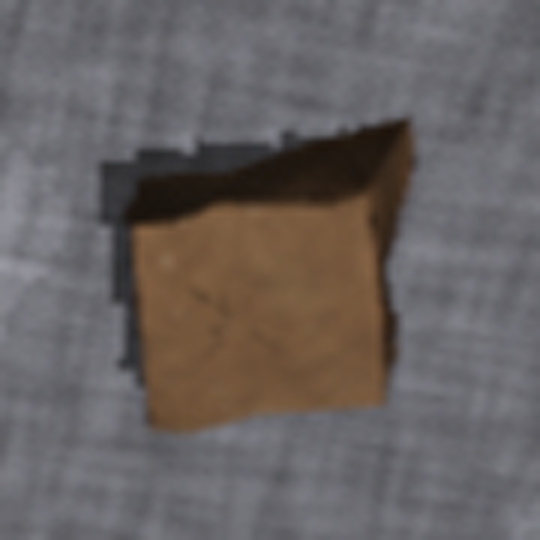

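```bash
python3 - <<'E'
from sh import *
W=load("w12"); f=lambda p:(230+p[0]/6,225+p[1]/6)
for z,ps in((.058,[(135,180),(410,122),(390,360)]),(.076,[(135,222),(370,200),(385,405),(150,430)])):
    print([(onplane(W,f(p),z)[:2]*1000).round(1).tolist() for p in ps])
E
```

```text
[[433.2, -196.8], [468.1, -185.3], [469.1, -220.2]]
[[434.2, -193.8], [462.6, -188.3], [467.3, -216.5], [438.1, -222.7]]
```

```bash
python3 - <<'E'
from sh import *
go(.452,-.205,.078,9)
E
```

```text
t 20.8 pos [ 0.4492 -0.1482  0.3547] toolx [ 0.003 -0.011 -1.   ] jaw 5.2 q6 -0.55 F [-0.4 -0.3  0.3] open 60.3
shift [122.3  -2.9  53.9] spin -0.38 rows need 2.1 0.4
```

```bash
python3 -m pendant '20 -1 20 -0.2 60; 50 -2 40 -0.4 60; 80 -3 54 -0.4 60; 100 -3 54 -0.4 58; 112 -3 54 -0.4 54; 119 -3 54 -0.4 50; 122 -3 54 -0.4 48; 122 -3 54 -0.4 48; 122 -3 54 -0.4 48; 122 -3 54 -0.4 48'
python3 - <<'E'
from sh import *
go(.452,-.205,.078,9); snap("w13")
E
```

```text
time_s: 22.05
ee_pos: [0.4517, -0.2036, 0.2338]
ee_rot: [1.083, 1.27, -1.093]
wrist_force: [-0.7, 0.1, 0.6]
opening: 0.564
t 22.05 pos [ 0.4517 -0.2036  0.2338] toolx [ 0.004 -0.011 -1.   ] jaw 9.2 q6 -0.72 F [-0.7  0.1  0.6] open 48.1
shift [ 0.8 -0.3 -0.4] spin 0.02 rows need 0.0 0.0
```

View pics/w13.png

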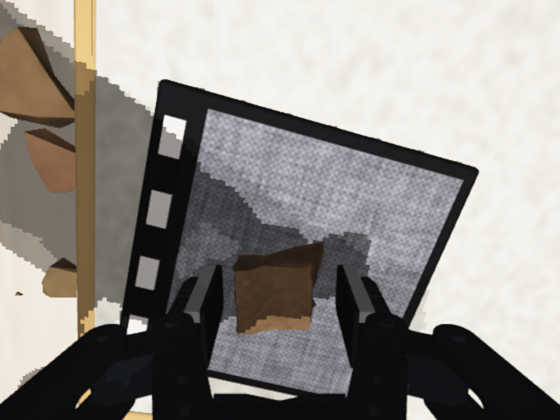

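```bash
python3 -m pendant '0 0 0 0 26; 0 0 0 0 26; 0 0 0 0 26; 0 0 0 0 26; 0 0 0 0 26; -5 0 0 0 26; -20 0 0 0 26; -50 0 0 0 26; -60 0 0 0 26; -60 0 0 0 26'
python3 - <<'E'
from sh import *
snap("w14"); go(.463,0.0003,.14,9)
E
```

```text
time_s: 23.35
ee_pos: [0.4518, -0.2031, 0.2948]
ee_rot: [1.083, 1.268, -1.093]
wrist_force: [0.0, -1.2, 0.1]
opening: 0.382
t 23.4 pos [ 0.4513 -0.2029  0.2937] toolx [ 0.004 -0.011 -1.   ] jaw 9.2 q6 -0.72 F [-0.   0.5 -0.5] open 32.8
shift [  -3.5   43.7 -200.5] spin 0.02 rows need 3.3 0.0
```

View pics/w14.png

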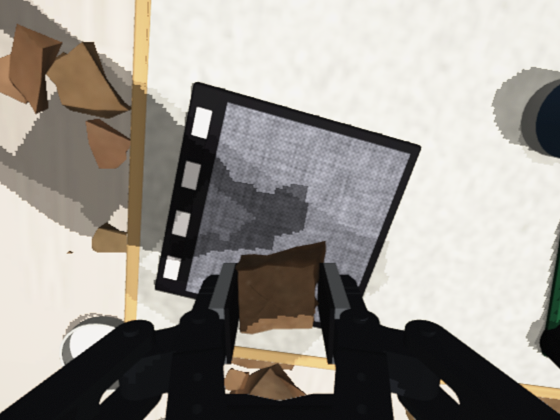

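```bash
python3 -m pendant '-3 5 -30 0 26; -3 17 -80 0 26; -3 29 -130 0 26; -3 38 -170 0 26; -3 42 -192 0 26; -3 44 -200 0 26; -3 44 -200 0 26; -3 44 -200 0 26; -3 44 -200 0 26; -3 44 -200 0 26'
python3 - <<'E'
from sh import *
snap("w15"); go(.463,0.0003,.0808,9)
W=load("w14")
P=[onplane(W,p,.058) for p in [(194,82),(420,148),(156,290)]]
print(P,(P[1]+P[2])/2,[np.linalg.norm(P[0]-P[i]) for i in (1,2)])
E
```

```text
time_s: 24.65
ee_pos: [0.4628, 0.001, 0.2946]
ee_rot: [1.084, 1.27, -1.094]
wrist_force: [-1.4, 0.6, -1.9]
opening: 0.388
t 24.7 pos [0.4628 0.0011 0.2946] toolx [ 0.004 -0.011 -1.   ] jaw 9.2 q6 -0.3 F [-0.9 -0.1  0.4] open 33.2
shift [58.7 -0.5 -1.7] spin 0.02 rows need 0.9 0.0
[array([ 0.39597652, -0.13111893,  0.058     ]), array([ 0.52212168, -0.14549146,  0.058     ]), array([ 0.3834836 , -0.25801796,  0.058     ])] [ 0.45280264 -0.20175471  0.058     ] [np.float64(0.12696129621931557), np.float64(0.1275124962365896)]
```

View pics/w15.png

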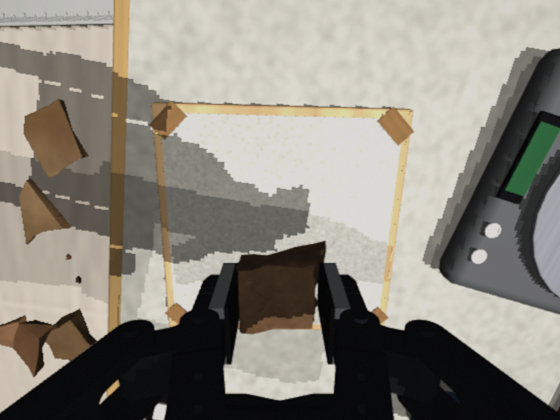

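```bash
python3 -m pendant '18 0 -2 0 26; 34 0 -2 0 26; 45 0 -2 0 26; 52 0 -2 0 26; 56 0 -2 0 26; 58 0 -2 0 26; 58.5 0 -2 0 26; 58.5 0 -2 0 26; 58.5 0 -2 0 26; 58.5 0 -2 0 26'
python3 -m pendant '0 0 0 0 40; 0 0 0 0 50; 0 0 0 0 50; -20 0 0 0 55; -60 0 0 0 60; -100 0 0 0 70; -120 0 0 0 70; -120 0 0 0 70; -120 0 0 0 70; -120 0 0 0 70'
python3 - <<'E'
from sh import *
snap("w16"); go(.64,.02,.20,50)
E
```

```text
time_s: 25.95
ee_pos: [0.463, 0.0025, 0.2364]
ee_rot: [1.084, 1.269, -1.093]
wrist_force: [-0.2, -0.4, 0.2]
opening: 0.383
time_s: 27.2
ee_pos: [0.4617, 0.0039, 0.3546]
ee_rot: [1.083, 1.272, -1.095]
wrist_force: [-0.4, -0.2, -0.5]
opening: 0.821
t 27.25 pos [0.4618 0.0038 0.3547] toolx [ 0.002 -0.011 -1.   ] jaw 9.2 q6 -0.3 F [-0.5 -0.4 -0.8] open 70.0
shift [-1.000e-01  1.785e+02  1.070e+01] spin -4.08 rows need 2.9 3.8
```

View pics/w16.png

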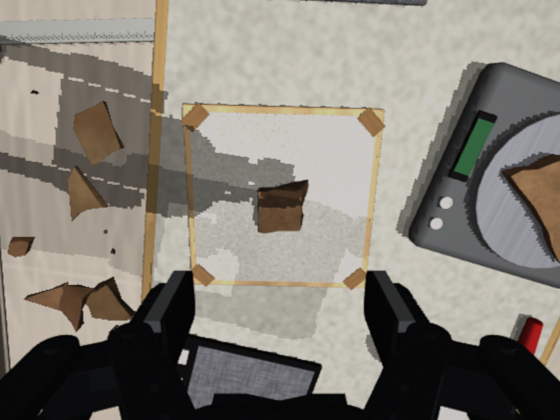

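```bash
python3 - <<'E'
from sh import *
W=load("w16")
quad(W,"draw",lambda p:p,[(182,103),(385,110),(366,288),(193,283)],.06)
sherd("w16",(240,165,325,245),.07)
E
```

```text
draw [0.464  0.0005] L [0.139 0.138 0.139 0.138] ang [7.3 8.  7.3 8.1]
poly px [[307, 181], [258, 190], [259, 231], [299, 229], [302, 217], [300, 207]]
world [[478.0, 22.0], [445.0, 10.0], [451.0, -20.0], [479.0, -14.0], [480.0, -4.0], [477.0, 3.0]]
centroid 463.48597442972977 0.001247256646205634 bboxcentre per dir
0 34.5 462.7 | 10 35.5 457.3 | 20 41.3 436.6 | 30 45.8 402.6 | 40 48.9 356.4 | 50 50.5 299.4 | 60 50.8 233.2 | 70 49.5 159.9 | 80 46.8 81.7 | 90 43.0 0.9 | 100 38.0 -80.0 | 110 36.2 -159.5 | 120 39.1 -232.4 | 130 40.9 -298.3 | 140 41.7 -355.2 | 150 41.5 -401.3 | 160 40.1 -435.1 | 170 37.6 -455.7 | 
 ((464.2781066894531, 0.6754779815673828), (34.48699188232422, 38.960472106933594), 8.17242431640625)
```

```bash
python3 - <<'E'
from sh import *
go(.64,.04,.17,46)
E
python3 -m pendant '0 40 0 -0.7 75; 0 90 0 -1.5 75; 0 140 -5 -2.3 75; 0 170 -8 -3.1 75; 0 179 -9 -3.7 75; 0 179 -9 -3.7 75; 0 179 -9 -3.7 75; 0 179 -9 -3.7 75; 0 179 -9 -3.7 75; 0 179 -9 -3.7 75'
python3 - <<'E'
from sh import *
snap("w17"); go(.64,.04,.17,46)
sherd("w17",(180,130,380,330),.102)
E
```

```text
t 27.25 pos [0.4618 0.0038 0.3547] toolx [ 0.002 -0.011 -1.   ] jaw 9.2 q6 -0.3 F [-0.5 -0.4 -0.8] open 70.0
shift [ 29.6 181.7  -9.4] spin -3.68 rows need 2.9 3.4
time_s: 28.5
ee_pos: [0.6369, 0.0411, 0.3549]
ee_rot: [0.591, 1.48, -0.606]
wrist_force: [-0.8, -0.3, -1.1]
opening: 0.876
t 28.55 pos [0.637  0.0412 0.3549] toolx [ 0.002 -0.011 -1.   ] jaw 46.1 q6 -0.84 F [-0.8  0.6  0.1] open 74.8
shift [29.9  2.4  1.3] spin 0.01 rows need 0.5 0.0
poly px [[253, 158], [258, 216], [255, 251], [258, 276], [286, 249], [309, 236], [332, 208], [329, 201], [299, 171], [277, 169]]
world [[598.0, 55.0], [626.0, 31.0], [642.0, 13.0], [656.0, 2.0], [655.0, 29.0], [658.0, 46.0], [654.0, 69.0], [650.0, 70.0], [623.0, 70.0], [613.0, 61.0]]
centroid 636.0868242794527 44.537018618281046 bboxcentre per dir
0 60.5 628.1 | 10 58.8 627.7 | 20 58.3 609.8 | 30 56.1 573.4 | 40 52.1 519.5 | 50 51.4 447.5 | 60 57.7 357.8 | 70 62.8 257.0 | 80 66.8 148.7 | 90 68.8 36.0 | 100 73.1 -75.9 | 110 75.6 -185.2 | 120 75.9 -288.8 | 130 78.7 -381.2 | 140 79.2 -462.0 | 150 77.4 -528.8 | 160 73.2 -579.4 | 170 66.8 -612.5 | 
 ((643.2811279296875, 45.38755416870117), (49.037567138671875, 79.28240966796875), 46.114871978759766)
```

View pics/w17.png

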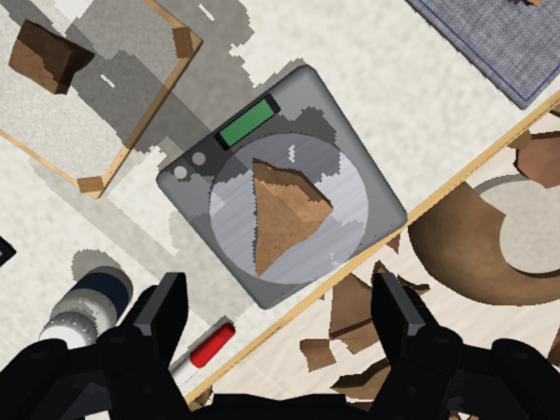

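```bash
python3 - <<'E'
from sh import *
W=load("w17"); circ(W,"pan",lambda p:p,[(208,208),(368,208),(288,131),(290,285),(216,173),(357,174),(225,252)],.088)
go(.6394,.0495,.106,47)
E
```

```text
pan [0.6411 0.0432] R 0.0533
t 28.55 pos [0.637  0.0412 0.3549] toolx [ 0.002 -0.011 -1.   ] jaw 46.1 q6 -0.84 F [-0.8  0.6  0.1] open 74.8
shift [93.8  9.3 -6.3] spin -0.09 rows need 1.5 0.1
```

```bash
python3 -m pendant '20 5 -3 -0.1 74; 45 9 -6 -0.1 72; 65 9 -6 -0.1 70; 80 9 -6 -0.1 68; 89 9 -6 -0.1 66; 93 9 -6 -0.1 64; 94 9 -6 -0.1 62; 94 9 -6 -0.1 62; 94 9 -6 -0.1 62; 94 9 -6 -0.1 62'
python3 - <<'E'
from sh import *
go(.6394,.0495,.106,47); snap("w18")
E
```

```text
time_s: 29.8
ee_pos: [0.6392, 0.0508, 0.2613]
ee_rot: [0.577, 1.484, -0.592]
wrist_force: [-0.5, 0.1, -0.1]
opening: 0.724
t 29.8 pos [0.6392 0.0508 0.2613] toolx [ 0.003 -0.011 -1.   ] jaw 47.1 q6 -0.84 F [-0.5  0.1 -0.1] open 61.8
shift [ 0.3  0.1 -0.5] spin 0.01 rows need 0.0 0.0
```

View pics/w18.png

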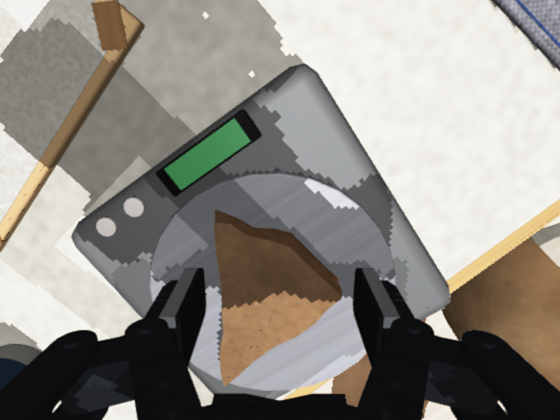

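```bash
python3 -m pendant '0 0 0 0 40; 0 0 0 0 40; 0 0 0 0 40; 0 0 0 0 40; 0 0 0 0 40; -5 0 0 0 40; -20 0 0 0 40; -50 0 0 0 40; -60 0 0 0 40; -60 0 0 0 40'
python3 - <<'E'
from sh import *
snap("w19"); go(.455,-.20,.16,47)
E
```

```text
time_s: 31.1
ee_pos: [0.6394, 0.0515, 0.3224]
ee_rot: [0.578, 1.481, -0.591]
wrist_force: [-0.2, -0.5, -0.2]
opening: 0.561
t 31.15 pos [0.6388 0.0515 0.3211] toolx [ 0.003 -0.011 -1.   ] jaw 47.1 q6 -0.85 F [-1.3  0.2 -0.2] open 47.9
shift [   8.3 -308.4   34.7] spin 0.01 rows need 5.0 0.0
```

View pics/w19.png

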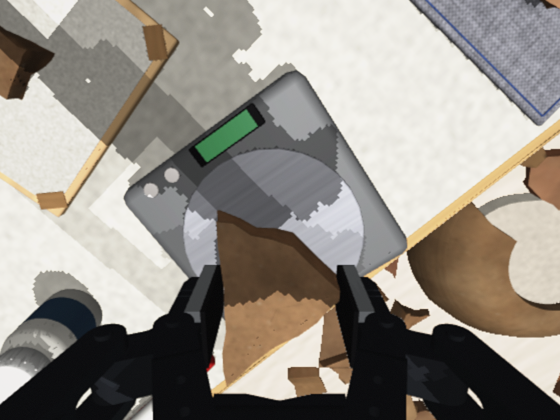

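```bash
python3 -m pendant '-8 -20 3 0 40; -8 -70 8 0 40; -8 -125 14 0 40; -8 -180 20 0 40; -6 -235 27 0 40; 0 -280 32 0 40; 6 -300 34 0 40; 8 -310 35 0 40; 8 -310 35 0 40; 8 -310 35 0 40'
python3 - <<'E'
from sh import *
snap("w20"); go(.4535,-.2015,.0765,47)
E
```

```text
time_s: 32.4
ee_pos: [0.454, -0.1993, 0.3154]
ee_rot: [0.577, 1.484, -0.591]
wrist_force: [0.9, -0.9, -1.4]
opening: 0.56
t 32.45 pos [ 0.4541 -0.1991  0.3155] toolx [ 0.003 -0.011 -1.   ] jaw 47.2 q6 -1.37 F [ 0.   0.6 -0.8] open 47.5
shift [84.  -0.8 -1.2] spin 0.02 rows need 1.3 0.0
```

View pics/w20.png

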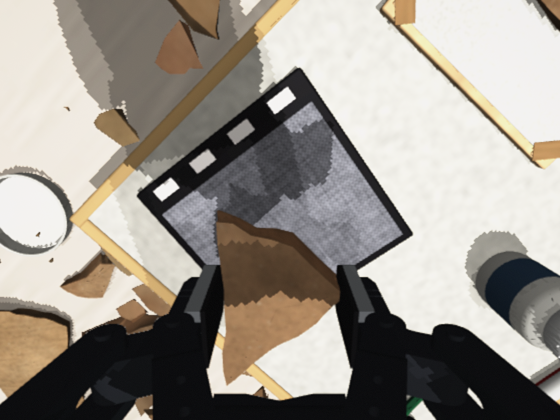

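```bash
python3 - <<'E'
from sh import *
W=load("w20"); P=[onplane(W,p,.058) for p in [(298,68),(411,233),(138,194)]]
print((P[1]+P[2])/2,[np.linalg.norm(P[0]-P[i]) for i in (1,2)])
E
python3 -m pendant '20 -1 -1 0 40; 45 -1 -1 0 40; 62 -1 -1 0 40; 74 -1 -1 0 40; 80 -1 -1 0 40; 83 -1 -1 0 40; 84 -1 -1 0 40; 84 -1 -1 0 40; 84 -1 -1 0 40; 84 -1 -1 0 40'
python3 -m pendant '0 0 0 0 52; 0 0 0 0 60; 0 0 0 0 64; -20 0 0 0 64; -60 0 0 0 64; -100 0 0 0 70; -120 0 0 0 70; -120 0 0 0 70; -120 0 0 0 70; -120 0 0 0 70'
python3 - <<'E'
from sh import *
snap("w21"); go(.636,.255,.2,47)
E
```

```text
[ 0.45150929 -0.20055834  0.058     ] [np.float64(0.12588610859441954), np.float64(0.12486390361558192)]
time_s: 33.7
ee_pos: [0.4531, -0.2002, 0.2318]
ee_rot: [0.576, 1.483, -0.591]
wrist_force: [1.3, 0.5, -0.5]
opening: 0.562
time_s: 34.95
ee_pos: [0.4521, -0.1985, 0.35]
ee_rot: [0.577, 1.486, -0.591]
wrist_force: [0.5, 0.1, -0.4]
opening: 0.824
t 35.0 pos [ 0.4522 -0.1986  0.3502] toolx [ 0.001 -0.01  -1.   ] jaw 47.2 q6 -1.37 F [ 1.  -0.1  0.3] open 69.9
shift [  -9.   458.6 -174.4] spin 0.02 rows need 7.9 0.0
```

View pics/w21.png

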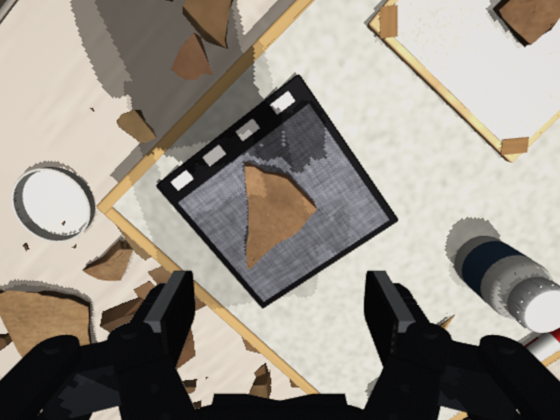

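```bash
python3 - <<'E'
from sh import *
W=load("w21"); quad(W,"photo",lambda p:p,[(300,75),(397,218),(263,306),(158,185)],.058)
sherd("w21",(230,155,330,280),.072)
W=load("w11"); quad(W,"matB",lambda p:p,[(281,69),(413,205),(286,318),(153,210)],.057)
sherd("w11",(235,165,325,265),.073)
E
```

```text
photo [ 0.452  -0.2001] L [0.124 0.126 0.125 0.126] ang [-6.3 -5.9 -6.1 -6.3]
poly px [[245, 162], [248, 197], [248, 269], [277, 242], [296, 232], [315, 211], [315, 206], [288, 175], [267, 172]]
world [[413.0, -195.0], [432.0, -211.0], [471.0, -249.0], [470.0, -219.0], [473.0, -204.0], [471.0, -183.0], [468.0, -181.0], [439.0, -180.0], [428.0, -189.0]]
centroid 450.9427980581271 -205.67337049547137 bboxcentre per dir
0 60.7 443.1 | 10 59.2 402.1 | 20 58.5 350.4 | 30 56.1 287.9 | 40 52.0 216.8 | 50 51.0 136.7 | 60 57.7 48.5 | 70 63.2 -41.5 | 80 67.5 -129.9 | 90 69.8 -214.4 | 100 74.0 -290.3 | 110 76.3 -357.3 | 120 76.6 -413.2 | 130 79.3 -454.2 | 140 79.7 -481.4 | 150 77.8 -493.9 | 160 73.5 -491.3 | 170 67.1 -473.8 | 
 ((458.25775146484375, -205.10008239746094), (48.74409866333008, 79.80105590820312), 46.36610794067383)
matB [0.6348 0.2623] L [0.125 0.125 0.126 0.127] ang [8.4 8.7 9.2 8.2]
poly px [[256, 184], [249, 218], [252, 241], [273, 254], [310, 218], [303, 198], [297, 193], [276, 191]]
world [[608.0, 261.0], [623.0, 244.0], [637.0, 235.0], [653.0, 240.0], [647.0, 275.0], [633.0, 279.0], [629.0, 278.0], [619.0, 268.0]]
centroid 633.6363508642843 257.20029718648675 bboxcentre per dir
0 44.5 630.4 | 10 41.6 665.1 | 20 41.9 681.8 | 30 41.0 677.8 | 40 39.1 653.1 | 50 39.5 606.8 | 60 39.7 541.7 | 70 41.0 459.0 | 80 43.1 363.5 | 90 44.3 257.1 | 100 44.5 142.9 | 110 44.7 24.1 | 120 45.6 -96.0 | 130 45.5 -213.1 | 140 47.8 -321.7 | 150 49.1 -420.5 | 160 49.0 -506.6 | 170 47.5 -577.2 | 
 ((637.2586059570312, 256.4875183105469), (39.078338623046875, 45.31755447387695), 39.48942947387695)
```

```bash
python3 -m pendant '-10 40 -15 -0.1 70; -10 100 -40 -0.2 70; -10 160 -62 -0.3 70; -10 220 -84 -0.4 70; -10 280 -106 -0.5 65; -10 340 -128 -0.5 65; -10 395 -150 -0.5 62; -8 440 -167 -0.5 62; -8 459 -175 -0.5 62; -8 459 -175 -0.5 62'
python3 - <<'E'
from sh import *
snap("w22"); go(.6358,.2587,.0775,52.3)
E
```

```text
time_s: 36.25
ee_pos: [0.6355, 0.2579, 0.3527]
ee_rot: [0.507, 1.506, -0.523]
wrist_force: [0.3, 0.0, -0.3]
opening: 0.724
t 36.3 pos [0.6354 0.2567 0.353 ] toolx [-0.001 -0.011 -1.   ] jaw 52.2 q6 -0.62 F [0.2 0.4 0.1] open 61.9
shift [120.5   4.4  -2.7] spin -0.01 rows need 1.9 0.0
```

View pics/w22.png

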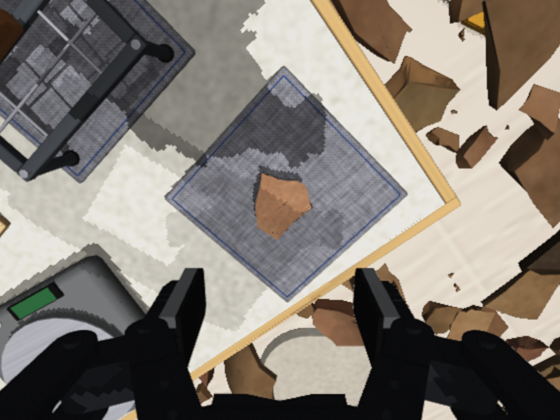

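```bash
python3 -m pendant '20 3 -2 0 60; 55 4 -3 0 60; 85 4 -3 0 60; 103 4 -3 0 56; 114 4 -3 0 53; 119 4 -3 0 52; 120 4 -3 0 52; 120 4 -3 0 52; 120 4 -3 0 52; 120 4 -3 0 52'
python3 - <<'E'
from sh import *
go(.6358,.2587,.0775,52.3); snap("w23")
E
```

```text
time_s: 37.55
ee_pos: [0.6355, 0.2604, 0.2335]
ee_rot: [0.508, 1.505, -0.524]
wrist_force: [-0.1, 0.4, 0.5]
opening: 0.609
t 37.55 pos [0.6355 0.2604 0.2335] toolx [ 0.    -0.011 -1.   ] jaw 52.2 q6 -0.62 F [-0.1  0.4  0.5] open 52.0
shift [1.  0.1 0.2] spin -0.01 rows need 0.0 0.0
```

View pics/w23.png

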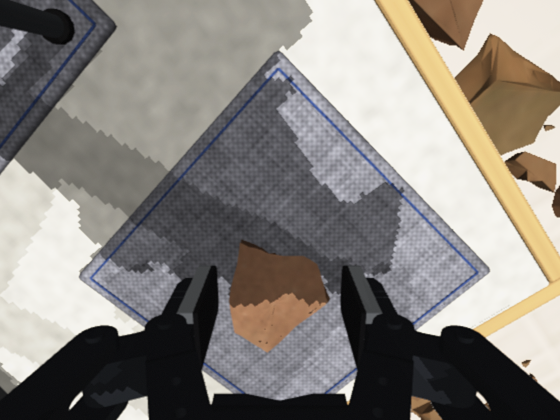

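```bash
python3 -m pendant '0 0 0 0 30; 0 0 0 0 30; 0 0 0 0 30; 0 0 0 0 30; 0 0 0 0 30; -5 0 0 0 30; -25 0 0 0 30; -60 0 0 0 30; -80 0 0 0 30; -80 0 0 0 30'
python3 - <<'E'
from sh import *
go(.642,.044,.155,52.3)
E
```

```text
time_s: 38.85
ee_pos: [0.6364, 0.2616, 0.3166]
ee_rot: [0.51, 1.5, -0.521]
wrist_force: [-0.3, 0.4, -0.6]
opening: 0.43
t 38.85 pos [0.6364 0.2616 0.3166] toolx [ 0.005 -0.009 -1.   ] jaw 52.2 q6 -0.62 F [-0.3  0.4 -0.6] open 36.7
shift [   8.7 -167.9  136.1] spin -0.01 rows need 3.5 0.0
```

```bash
python3 -m pendant '0 -25 20 0 30; 2 -65 53 0 30; 4 -105 85 0 30; 6 -140 113 0 30; 8 -160 130 0 30; 9 -168 136 0 30; 9 -168 136 0 30; 9 -168 136 0 30; 9 -168 136 0 30; 9 -168 136 0 30'
python3 - <<'E'
from sh import *
snap("w24"); go(.642,.044,.1085,52.3)
E
```

```text
time_s: 40.1
ee_pos: [0.6411, 0.0463, 0.3099]
ee_rot: [0.509, 1.5, -0.52]
wrist_force: [0.0, -0.7, -0.6]
opening: 0.427
t 40.15 pos [0.6411 0.0462 0.3098] toolx [ 0.006 -0.009 -1.   ] jaw 52.3 q6 -0.94 F [ 0.5  0.2 -0.5] open 36.9
shift [46.4 -0.4  0. ] spin -0.0 rows need 0.7 0.0
```

View pics/w24.png

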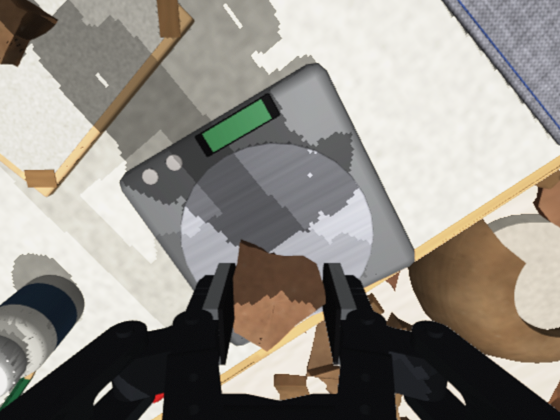

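```bash
python3 -m pendant '12 0 0 0 30; 24 0 0 0 30; 34 0 0 0 30; 40 0 0 0 30; 43 0 0 0 30; 44.5 0 0 0 30; 45.5 0 0 0 30; 45.5 0 0 0 30; 45.5 0 0 0 30; 45.5 0 0 0 30'
python3 -m pendant '0 0 0 0 45; 0 0 0 0 55; 0 0 0 0 58; -20 0 0 0 58; -60 0 0 0 60; -90 0 0 0 60; -90 0 0 0 60; -90 0 0 0 60; -90 0 0 0 60; -90 0 0 0 60'
python3 - <<'E'
from sh import *
snap("w25"); go(.462,.2015,.17,5.5)
sherd("w25",(180,120,380,300),.104)
E
```

```text
time_s: 41.4
ee_pos: [0.6415, 0.0457, 0.265]
ee_rot: [0.509, 1.499, -0.52]
wrist_force: [-0.6, 0.7, 3.1]
opening: 0.431
time_s: 42.65
ee_pos: [0.6405, 0.0466, 0.3533]
ee_rot: [0.509, 1.502, -0.521]
wrist_force: [-0.7, -0.9, -0.1]
opening: 0.7
t 42.7 pos [0.6406 0.0466 0.3536] toolx [ 0.004 -0.009 -1.   ] jaw 52.3 q6 -0.94 F [-0.1 -0.3  1.1] open 59.7
shift [  26.4   14.2 -237.7] spin 4.68 rows need 3.8 4.4
poly px [[255, 189], [248, 223], [251, 247], [273, 260], [294, 238], [307, 229], [310, 223], [304, 205], [299, 199], [275, 196]]
world [[615.0, 46.0], [630.0, 29.0], [644.0, 20.0], [659.0, 26.0], [655.0, 46.0], [656.0, 56.0], [653.0, 60.0], [642.0, 64.0], [637.0, 64.0], [626.0, 53.0]]
centroid 640.6299725134656 42.41311226567712 bboxcentre per dir
0 44.1 637.4 | 10 41.2 634.7 | 20 41.5 614.9 | 30 40.5 576.4 | 40 38.6 520.3 | 50 38.9 446.7 | 60 39.2 359.0 | 70 40.5 259.6 | 80 42.6 153.2 | 90 43.8 42.3 | 100 44.2 -69.8 | 110 44.4 -180.0 | 120 45.2 -285.5 | 130 44.9 -382.0 | 140 47.1 -465.1 | 150 48.5 -533.9 | 160 48.5 -586.6 | 170 47.0 -621.5 | 
 ((644.1478881835938, 41.74095153808594), (38.589500427246094, 44.811798095703125), 39.746456146240234)
```

View pics/w25.png

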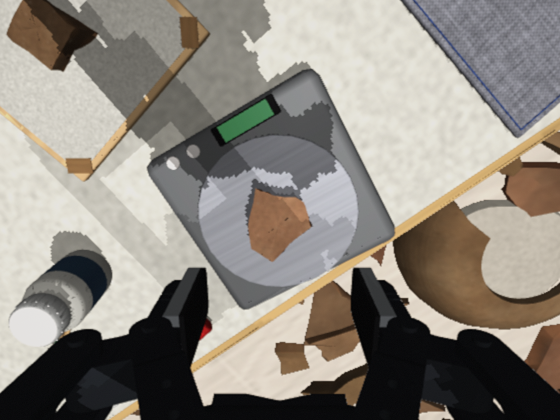

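```bash
python3 -m pendant '-10 4 -40 0.9 50; -10 8 -95 1.8 45; -10 12 -150 2.7 42; -10 14 -200 3.6 40; -8 14 -230 4.5 40; -5 14 -238 4.7 40; -5 14 -238 4.7 40; -5 14 -238 4.7 40; -5 14 -238 4.7 40; -5 14 -238 4.7 40'
python3 - <<'E'
from sh import *
c,im=snap("w26"); go(.462,.2015,.125,5.3)
cv2.imwrite("pics/w26a.png",cv2.resize(im[90:310,170:390,::-1],None,fx=2.7,fy=2.7,interpolation=cv2.INTER_CUBIC))
E
```

```text
time_s: 43.95
ee_pos: [0.4613, 0.2029, 0.3565]
ee_rot: [1.136, 1.241, -1.143]
wrist_force: [-0.7, -0.9, -0.5]
opening: 0.474
t 44.0 pos [0.4612 0.203  0.3564] toolx [ 0.004 -0.009 -1.   ] jaw 5.3 q6 0.19 F [-0.7  0.7 -0.9] open 39.6
shift [76.4 -0.2 -0.7] spin -0.0 rows need 1.2 0.0
```

View pics/w26a.png

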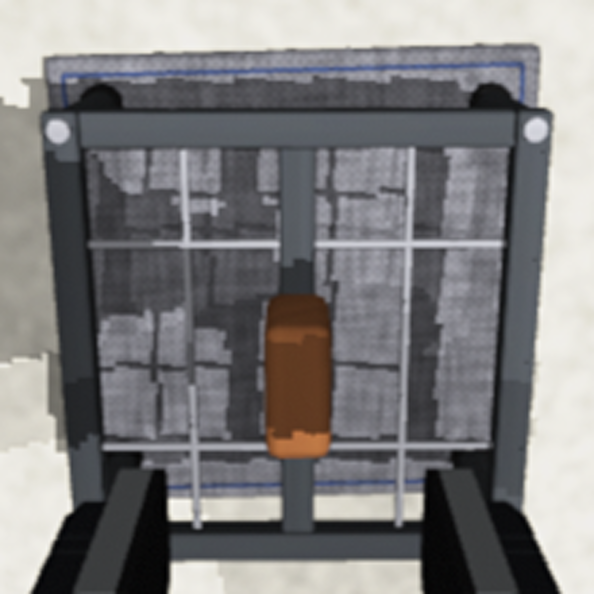

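```bash
python3 - <<'E'
from sh import *
W=load("w26"); f=lambda p:(170+p[0]/2.7,90+p[1]/2.7)
quad(W,"grip",f,[(267,327),(330,327),(331,457),(267,457)],.135)
P=[onplane(W,f(p),.109) for p in [(57,130),(536,129)]];e=P[1]-P[0];an=np.arctan2(e[1],e[0]);print(np.degrees(an),np.linalg.norm(e),(P[0]+P[1])/2+.051*np.array([np.sin(an),-np.cos(an),0]))
E
```

```text
grip [0.4628 0.2036] L [0.013 0.029 0.013 0.029] ang [5.2 6.3 5.2 4.8]
5.387796139819314 0.1021237066714349 [0.4626102 0.2025591 0.109    ]
```

```bash
python3 -m pendant '20 0 -1 0 40; 40 0 -1.5 0 40; 55 0 -1.5 0 36; 66 0 -1.5 0 34; 73 0 -1.5 0 32; 76 0 -1.5 0 30; 76 0 -1.5 0 30; 76 0 -1.5 0 30; 76 0 -1.5 0 30; 76 0 -1.5 0 30'
python3 -m pendant '0 0 0 0 0; 0 0 0 0 0; 0 0 0 0 0; 0 0 0 0 0; 0 0 0 0 0; -10 0 0 0 0; -30 0 0 0 0; -60 0 0 0 0; -75 0 0 0 0; -75 0 0 0 0'
python3 - <<'E'
from sh import *
c,im=snap("w27"); go(.4632,.0001,.20,7.4)
cv2.imwrite("pics/w27a.png",im[:,:,::-1])
E
```

```text
time_s: 45.25
ee_pos: [0.4615, 0.2038, 0.2807]
ee_rot: [1.137, 1.241, -1.143]
wrist_force: [-0.3, -0.3, -0.5]
opening: 0.351
time_s: 46.5
ee_pos: [0.4615, 0.2046, 0.357]
ee_rot: [1.139, 1.239, -1.14]
wrist_force: [-0.3, -0.3, -0.7]
opening: 0.154
t 46.55 pos [0.4611 0.2044 0.3557] toolx [ 0.005 -0.009 -1.   ] jaw 5.3 q6 0.19 F [-0.4 -0.8 -0.6] open 13.4
shift [  2.6 -17.3 202.2] spin -0.21 rows need 3.2 0.2
```

View pics/w27a.png

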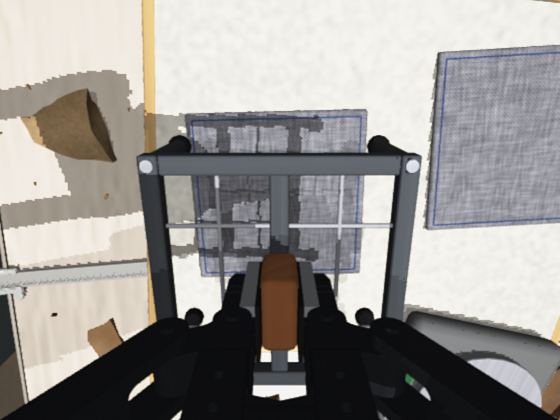

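```bash
python3 -m pendant '2 -2 30 0 0; 2 -6 80 -0.1 0; 2 -10 130 -0.2 0; 2 -14 170 -0.2 0; 2 -16 193 -0.2 0; 2 -17 202 -0.2 0; 2 -17 202 -0.2 0; 2 -17 202 -0.2 0; 2 -17 202 -0.2 0; 2 -17 202 -0.2 0'
python3 - <<'E'
from sh import *
c,im=snap("w28"); go(.4635,.0001,.1275,7.4)
E
```

```text
time_s: 47.8
ee_pos: [0.4627, 0.0023, 0.3555]
ee_rot: [1.11, 1.257, -1.116]
wrist_force: [-0.6, -0.4, -2.4]
opening: 0.152
t 47.85 pos [0.4627 0.0022 0.3556] toolx [ 0.005 -0.009 -1.   ] jaw 7.3 q6 -0.27 F [-0.1 -0.4 -0.5] open 13.0
shift [73.1 -0.4 -0. ] spin -0.01 rows need 1.2 0.0
```

View pics/w28.png

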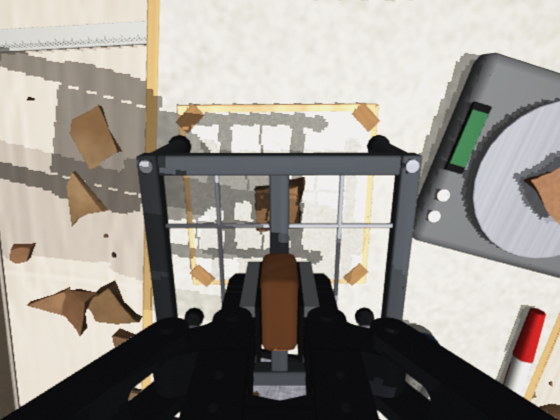

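```bash
python3 - <<'E'
from sh import *
W=load("w28"); i=lambda p:p
im=cv2.imread("pics/w28.png"); cv2.imwrite("pics/w28a.png",cv2.resize(im[90:300,135:425],None,fx=2.7,fy=2.7,interpolation=cv2.INTER_CUBIC))
quad(W,"draw",i,[(177,105),(379,104),(364,282),(192,281)],.06)
P=[onplane(W,p,.184) for p in [(146,166),(412.5,166)]];e=P[1]-P[0];an=np.arctan2(e[1],e[0]);print(np.degrees(an),np.linalg.norm(e),(P[0]+P[1])/2+.051*np.array([np.sin(an),-np.cos(an),0]))
E
```

```text
draw [0.4631 0.0013] L [0.138 0.137 0.138 0.136] ang [7.6 7.2 6.9 7.5]
7.317762956237806 0.10165412039924615 [0.46353514 0.00109229 0.184     ]
```

View pics/w28a.png

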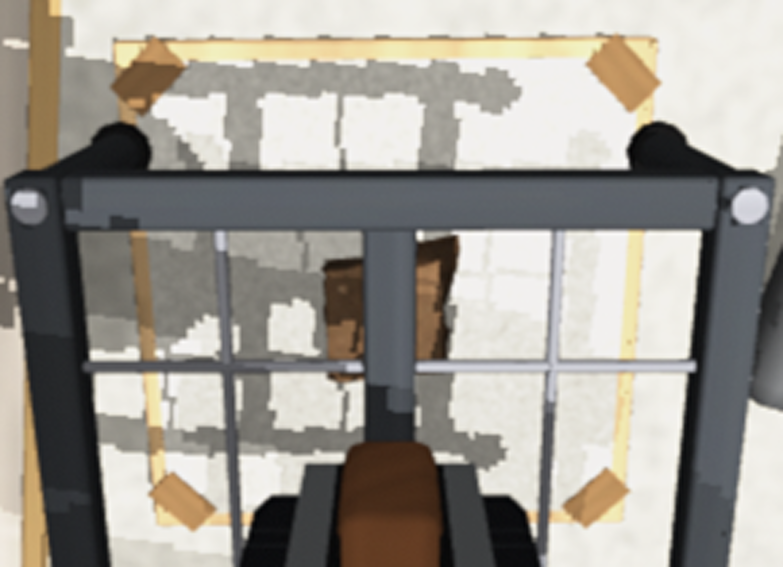

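```bash
python3 -m pendant '15 0 0 0 0; 32 0 -0.5 0 0; 46 -0.4 -0.8 0 0; 57 -0.4 -0.8 0 0; 64 -0.4 -0.8 0 0; 68 -0.4 -0.8 0 0; 70.5 -0.4 -0.8 0 0; 71.5 -0.4 -0.8 0 0; 72 -0.4 -0.8 0 0; 72 -0.4 -0.8 0 0'
python3 - <<'E'
from sh import *
go(.4635,.0003,.1275,7.4)
E
```

```text
time_s: 49.1
ee_pos: [0.4627, 0.0023, 0.284]
ee_rot: [1.11, 1.256, -1.115]
wrist_force: [0.4, 0.5, -1.1]
opening: 0.153
t 49.1 pos [0.4627 0.0023 0.284 ] toolx [ 0.006 -0.009 -1.   ] jaw 7.3 q6 -0.27 F [ 0.4  0.5 -1.1] open 13.1
shift [ 1.5 -0.2  0.5] spin -0.01 rows need 0.0 0.0
```

```bash
python3 -m pendant '0.8 0 0 0 0; 0.8 0 0 0 0; 0.8 0 0 0 0; 0.8 0 0 0 20; 0.8 0 0 0 30; 0.8 0 0 0 34; -10 0 0 0 34; -40 0 0 0 34; -75 0 0 0 50; -75 0 0 0 50'
python3 -m pendant '0 0 0 0 50; -20 0 -10 0 50; -60 0 -30 0 50; -60 0 -30 0 50; -60 0 -30 0 50; -60 0 -30 0 50; -60 0 -30 0 50; -60 0 -30 0 50; -60 0 -30 0 50; -60 0 -30 0 50'
python3 - <<'E'
from sh import *
c,im=snap("w29"); go(.4635,.0003,.1275,7.4)
cv2.imwrite("pics/w29a.png",cv2.resize(im[90:310,160:390,::-1],None,fx=2.6,fy=2.6,interpolation=cv2.INTER_CUBIC))
for n in("scene","side"):
  im=vision.capture(n); a=im[135:390,150:450] if n=="scene" else im[150:400,185:435]
  cv2.imwrite(f"pics/{n}9.png",cv2.resize(a[:,:,::-1],None,fx=2.3,fy=2.3,interpolation=cv2.INTER_CUBIC))
E
```

```text
time_s: 50.35
ee_pos: [0.4639, 0.0028, 0.3632]
ee_rot: [1.113, 1.248, -1.11]
wrist_force: [-0.4, -1.0, 0.3]
opening: 0.584
time_s: 51.6
ee_pos: [0.4592, 0.0331, 0.4229]
ee_rot: [1.113, 1.248, -1.11]
wrist_force: [-0.2, 0.6, 0.5]
opening: 0.586
t 51.65 pos [0.4592 0.0331 0.4229] toolx [ 0.015 -0.01  -1.   ] jaw 7.3 q6 -0.2 F [ 0.1  0.5 -0. ] open 50.0
shift [140.8  -3.8  29.5] spin -0.01 rows need 2.3 0.0
```

View pics/w29a.png

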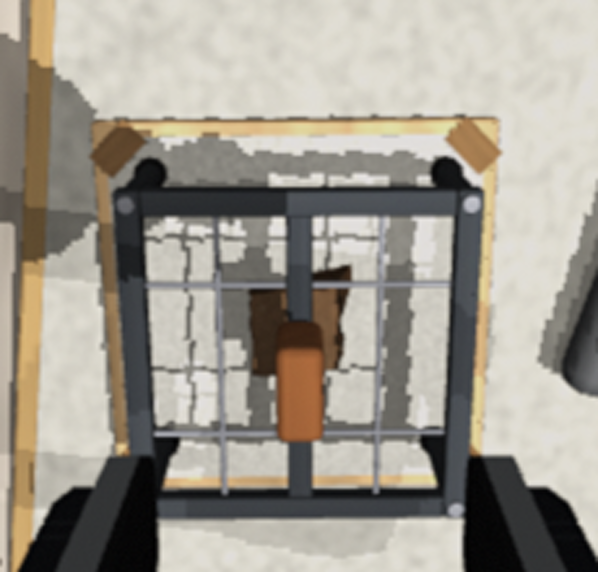

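View pics/scene9.png

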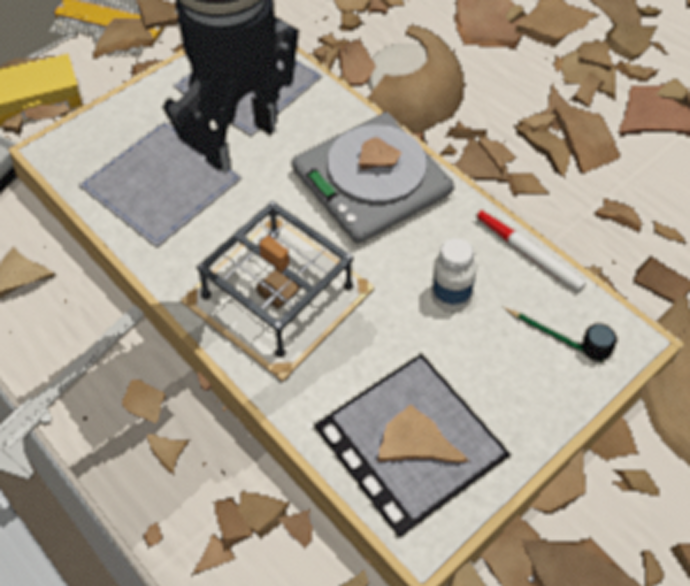

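View pics/side9.png

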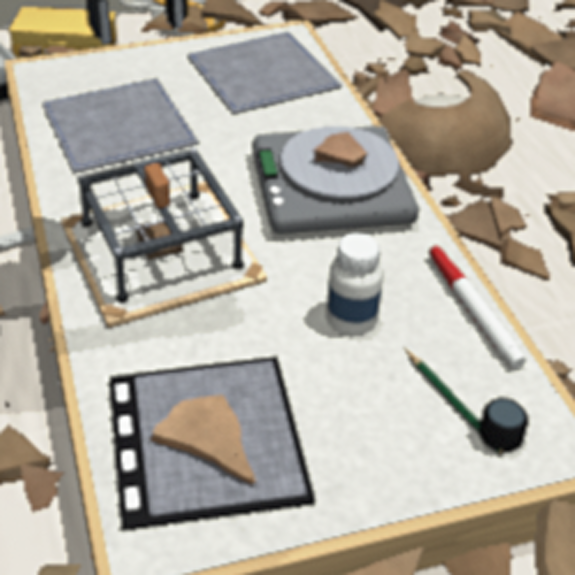

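```bash
python3 - <<'E'
from sh import *
W=load("w29"); f=lambda p:(160+p[0]/2.6,90+p[1]/2.6)
P=[onplane(W,f(p),.112) for p in [(125,205),(472,204),(456,510)]];e=P[1]-P[0];an=np.arctan2(e[1],e[0]);print("frame",np.degrees(an),np.linalg.norm(e),(P[0]+P[1])/2+.051*np.array([np.sin(an),-np.cos(an),0]))
quad(W,"grip",f,[(277,348),(323,346),(323,440),(279,440)],.138)
P=[onplane(W,f(p),.06) for p in [(92,121),(498,119)]];e=P[1]-P[0];an=np.arctan2(e[1],e[0]);print("board",np.degrees(an),np.linalg.norm(e),(P[0]+P[1])/2+.07*np.array([np.sin(an),-np.cos(an),0]))
E
```

```text
frame 7.364499764746273 0.10208699455550609 [0.46414169 0.00092    0.112     ]
grip [0.4642 0.0026] L [0.013 0.029 0.013 0.028] ang [9.7 7.6 7.  7.9]
board 7.539286809983979 0.13788275846841405 [ 4.63502378e-01 -1.14381506e-04  6.00000000e-02]
```

```bash
python3 -c "
from plant import job_done; print(job_done())"
```

```text
the job is handed in; nothing more can be done
None
```

I finished the job in about 52 s of the 128 s allowed and handed it in; `job_done` reports no verdict.

I lifted the frame off onto the near mat first and parked A on the far mat. Then C went to the drawing board, B to the photo board and A to the balance pan. The frame went back last, over C.

| Check (wrist camera) | Offset from station centre |
|---|---|
| Frame on drawing board | about 1 mm, 0.2° out of square |
| A on balance pan | about 1 mm |
| C on drawing board | about 1 mm |
| B on photo board | grip point within 2 mm; outline centroid about 5 mm off the board centre |

- **Sherds and bottle:** The last scene and side views show all three sherds flat and the glue bottle standing. I judged the bottle's position by eye, not by measurement. Each sherd was only lifted, carried and set down, so it kept the same side up.
- **Gripper:** It is open and clear of everything.
- **Forces:** The wrist force in the readings I took stayed within a few newtons, with a high of about 5 N during an early move.
- **Disagreements:** The fixed cameras gave positions about 4–7 mm lower in y than the wrist camera. I used the wrist camera, because its readings agreed to about 1 mm from different angles and matched the given sizes. My first wrist measurement was thrown off because the arm was still settling, so I took it again. The tool kept a tilt of up to about 1° that the moves could not correct.

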